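# Tip out the picking bin and nest the parts

### The job

Tip the blue picking bin over the aluminium sorting tray so that all the parts slide out (do not pick parts out of it with the fingers), then stand the empty bin upright again in the middle of its black rubber mat. After that put every knob flat into a round nest and every valve block into an oblong nest of the plywood nest board, fully down, one part to a nest, without disturbing the other things on the bench.

Things in the scene. Friction and masses are not known exactly. Their poses are not given: they have to be found in the camera images.
- bin: blue plastic picking bin, open at the top, loose, 180 g, 85 mm high. Origin: centre of its underside; z up out of the mouth; x from its slanted front to its handle. Inner floor 140 (x) by 184 (y) mm; floor and walls 4 mm; sides and back (x = +70) upright; the front wall slants outward from the floor's edge (x = -70) to the lip (x = -130, z = 85), so parts slide out over it when tipped that way
- bin_grip (a point): middle of the bin's handle, 108 mm along +x and 72 mm above the bin's origin, axes as the bin's. The handle is a straight level black bar, 20 mm wide (y) and 26 mm high, standing out 74 mm along +x from the top of the back wall, its top at the rim
- mat: black rubber mat, 240 (x) by 240 (y) by 4 mm, fixed flat on the bench; origin at the centre of its underside. The bin stands on it at the start, with its handle away from the robot
- tray: shallow aluminium sorting tray, fixed, 290 (x) by 270 (y) mm, floor 4 to 6 mm thick, its lip 14 mm above the bench; origin at the centre of its underside
- nest: plywood nest board, fixed, 236 (x) by 182 (y) by 24 mm, with three round nests (66 mm diameter) in a row and three oblong nests (40 by 89 mm, long way along the board's y) in a second row, all 9 mm deep; origin at the centre of its underside
- round1 (a point): centre of the floor of round nest 1, 15 mm above the bench; a knob fully down has its centre 16 mm above this point
- round2 (a point): centre of the floor of round nest 2, 15 mm above the bench; a knob fully down has its centre 16 mm above this point
- round3 (a point): centre of the floor of round nest 3, 15 mm above the bench; a knob fully down has its centre 16 mm above this point
- oblong1 (a point): centre of the floor of oblong nest 1, 15 mm above the bench; axes as the board's; a block fully down has its centre 16 mm above this point, its length along y
- oblong2 (a point): centre of the floor of oblong nest 2, 15 mm above the bench; axes as the board's; a block fully down has its centre 16 mm above this point, its length along y
- oblong3 (a point): centre of the floor of oblong nest 3, 15 mm above the bench; axes as the board's; a block fully down has its centre 16 mm above this point, its length along y
- knob1: orange plastic hand knob: a squat six-sided disc, 60 mm across its corners (52 mm across flats) and 32 mm thick, the same both ways up (upright sides over the middle 16 mm of its thickness, bevelled to 40 mm across at both flat faces). Origin at its centre, z along its axis. 35 g. Starts in the bin. May be absent
- knob2: orange plastic hand knob: a squat six-sided disc, 60 mm across its corners (52 mm across flats) and 32 mm thick, the same both ways up (upright sides over the middle 16 mm of its thickness, bevelled to 40 mm across at both flat faces). Origin at its centre, z along its axis. 35 g. Starts in the bin. May be absent
- knob3: orange plastic hand knob: a squat six-sided disc, 60 mm across its corners (52 mm across flats) and 32 mm thick, the same both ways up (upright sides over the middle 16 mm of its thickness, bevelled to 40 mm across at both flat faces). Origin at its centre, z along its axis. 35 g. Starts in the bin. May be absent
- block1: brass-coloured valve block: a bar 80 x 32 x 32 mm with ports, square in section, the same on all four long sides. Origin at its centre, x along its length. About 60 g. Starts in the bin. May be absent
- block2: brass-coloured valve block: a bar 80 x 32 x 32 mm with ports, square in section, the same on all four long sides. Origin at its centre, x along its length. About 60 g. Starts in the bin. May be absent
- block3: brass-coloured valve block: a bar 80 x 32 x 32 mm with ports, square in section, the same on all four long sides. Origin at its centre, x along its length. About 60 g. Starts in the bin. May be absent
- oil: bystander: white bottle, 52 mm diameter, 150 mm high, origin under its centre
- jar: bystander: amber jar with steel lid, 70 mm diameter, 80 mm high, origin under its centre
- tape: bystander: roll of tape lying flat, 90 mm diameter, 24 mm high, origin under its centre
- screwdriver: bystander: screwdriver lying on the bench
- mug: bystander: white mug, 80 mm diameter, 95 mm high, origin under its centre
- driver: bystander: black power screwdriver lying flat, 170 mm long, 44 mm wide and high, with a 70 mm nose, origin under its centre
- carton: bystander: cardboard box 120 by 90 by 70 mm, origin under its centre
Not all that is in view belongs to the job. Leave any red or turquoise look-alike of the block3 alone.

How it is judged:
By the outcome, as a careful person would: the job done as asked, in the order asked, and still so for the second after the job is handed in, with the robot touching nothing.
Of knob1, knob2, knob3, block1, block2, block3 only 4 to 6 are there at a start; the rules pass over those that are not, and their reading is None.
At some moment in a run one of knob1, knob2, knob3, block1, block2, block3, bin may be knocked a few centimetres aside while the robot is not near it.
It also fails if it takes over 210 s, if anything falls off the work surface, if the arm or the gripper's body presses on something with over 40 N, if the wrist force passes 120 N, or if a joint passes its speed limit or range.

### The arm

A 6-joint arm with a two-finger parallel gripper is mounted at the origin on the work surface. World frame = base frame: x ahead of the robot, y to its left, z up, the work surface at z = 0. Lengths are in m, angles in degrees, forces in N, time in s.
With the tool pointing down it reaches from about 0.275 to 0.85 m from the base axis. Payload 19 kg.
Tool frame: the origin (TCP) lies at the very end of the fingers, on their centre line; the grasp point (between the pads) lies 19 mm behind it; z points along the fingers, y is the line along which they close (so a half turn about z gives the same grasp; the last joint's range is limited). The gripper opens to 85 mm and grips with 20 to 120 N. Pads are 22 mm wide; open, the fingers measure 114 mm over their backs; the gripper's body (76 mm by 85 mm) begins 54 mm behind the grasp point. The pads swing forward as they close: fully open they stand 13 mm farther back than shut.
Start: joints at [-76.089, 8.623, 82.357, -0, 89.026, -7.678], TCP at [0.212, -0.535, 0.231] pointing down, gripper open.
Joint ranges: [-160.23, 160.23], [-39.13, 120.54], [6.94, 153.29], [-79.49, 259.48], [9.18, 160.14], [-161.06, 161.06]. Speed limits (degrees/s): [108.29, 108.29, 127.2, 172.46, 172.46, 172.46].

### API

Orientations are given as [roll, pitch, yaw] about the fixed x, y, z axes, in that order (R = Rz(yaw) Ry(pitch) Rx(roll)).
In Python, from workcell import r gives the robot as it stands.
- The arm moves only by the shell command python3 -m inch 'ROWS' [FORCE]. ROWS is JSON, a list of rows, each a list of 3 entries, a list of its own where there are three numbers: the shift along the tool's x, y, z each as a share of 0.3 m, from -1 to 1, then the turn, a rotation vector about the tool's x, y, z each as a share of 90 degrees, from -1 to 1, then the opening, from 0 (shut) to 1 (fully open). In form: [[[tx, ty, tz], [ax, ay, az], gripper], ...]. A call has 1 to 5 rows; each row is the pose to reach, as a shift and turn from the pose commanded when the call began, along the tool's axes at that moment; what a row does not reach only later rows make up. A row lasts 1/10 s, in which the tool goes at most 50 mm and 8.59 degrees, less where a joint would pass 70% of its speed; a pose out of reach is approached as far as the arm can. A call with a number of a shift or a turn outside -1 to 1 is refused whole. A call with a gripper value outside its range is refused whole. The fingers move at their own pace and stop on an object; FORCE is the grip in N (left out, the last holds). Time passes only in rows, so rows that repeat a pose let the fingers close. It gives the time, the measured TCP pose, the force, the opening and the grip force at its end, in the units of the state.
- r.get_state(): the state, without advancing time (a new reading comes with each control period).
- r.grab_frame(name): name is "side" or "top"; returns the picture (384x512x3 uint8, red, green, blue); there is no depth.
- r.camera_model(name): a dict with "intrinsics" (3x3 intrinsics, pixels), "D" ([k1, k2, p1, p2, k3] as OpenCV has them; the pictures are not rectified), "R" (3x3) and "t" (3): a world point X has camera coordinates R X + t. Camera axes: x right, y down, z forward; pixel columns grow to the right and rows downward; lengths in m; the calibration is good to about 2 mm. A picture is of the moment at which its call begins. camera_model takes no time and is no camera call.
- r.hand_in(): hands the job in; it is judged then, once.
The state is a dict: "time_s": time; "q": joint angles; "qd": joint speeds; "tau": joint torques, N m; "tool_pos": TCP position; "ee_rot": TCP orientation; "contact_force": force on the tool from outside, world axes, zero at the start; "torque": the same for the moment, N m; "grip_width": finger opening in m; "grasp_force": force on a finger pad.
Only numpy, scipy, OpenCV 4.12 (cv2) and the standard library are available. Lean on these libraries where they do the work, as an engineer would, in place of code of your own. Each camera call takes 0.05 s, during which the arm holds its last target. There are 200 camera calls.

## Working session

There is one attempt and no reset: what is moved stays moved. The work goes in short steps, Python scripts to look and compute and a shell command to move; the robot and the scene stay as the last step left them, time stands still between calls to the robot, and variables do not carry over. Pictures are saved under pics/ and viewed, at most 14 in all, crops included, and the job is handed in when it is done.

```bash
ls; mkdir -p pics
cat > h.py <<'E'
import numpy as np, cv2, json
from workcell import r
from scipy.spatial.transform import Rotation as Ro
def snap(n,f):
    im=r.grab_frame(n); cv2.imwrite('pics/'+f,im[:,:,::-1]); return im
def pix2w(n,uv,z):
    m=r.camera_model(n);K=np.array(m['intrinsics']);R=np.array(m['R']);t=np.array(m['t'])
    p=cv2.undistortPoints(np.array(uv,float).reshape(-1,1,2),K,np.array(m['D'],float)).reshape(-1,2)
    d=np.c_[p,np.ones(len(p))]@R; c=-R.T@t
    s=(np.broadcast_to(z,len(p))-c[2])/d[:,2]
    return c+s[:,None]*d
def w2pix(n,X):
    m=r.camera_model(n);return cv2.projectPoints(np.array(X,float).reshape(-1,1,3),cv2.Rodrigues(np.array(m['R']))[0],np.array(m['t'],float),np.array(m['intrinsics']),np.array(m['D'],float))[0].reshape(-1,2)
E
python3 - <<'E'
from h import *
for n in('top','side'):
    im=snap(n,n+'0.png'); big=cv2.resize(im,(800,600),interpolation=cv2.INTER_CUBIC); cv2.imwrite(f'pics/{n}0b.png',big[:,:,::-1])
    m=r.camera_model(n);R=np.array(m['R']);print(n,-R.T@np.array(m['t']),R[2],m['intrinsics'])
print(r.get_state())
E
```

```text
pics
top [0.18076946 0.01692726 1.59066667] [ 0.19786296 -0.01182646 -0.98015835] [[474.60262056   0.         253.97264122]
 [  0.         474.60262056 200.48358082]
 [  0.           0.           1.        ]]
side [0.12643265 0.85864495 1.0069793 ] [ 0.27354817 -0.64691299 -0.71181106] [[381.03776563   0.         257.7626849 ]
 [  0.         381.03776563 193.66211549]
 [  0.           0.           1.        ]]
{'time_s': 0.1, 'q': array([-7.60875636e+01,  8.64791958e+00,  8.23896806e+01,  1.57427079e-03,
        8.90270332e+01, -7.67809527e+00]), 'qd': array([ 0.037002  , -0.09422543, -0.09250098,  0.07748505,  0.00990066,
       -0.02199601]), 'tau': array([ 7.73688167e-03, -7.14373755e+01, -5.71794748e+01,  7.55785049e-05,
        7.18144482e-03, -4.84311624e-05]), 'tool_pos': array([ 0.21151276, -0.53443565,  0.23073449]), 'ee_rot': array([-1.79936156e+02, -1.01953927e-02,  2.15904984e+01]), 'contact_force': array([-0.46724414,  0.20220577, -0.64485832]), 'torque': array([ 0.00901987, -0.0184051 ,  0.03362015]), 'grasp_force': 0.0, 'grip_width': 0.08528351021436525}
```

View pics/top0b.png

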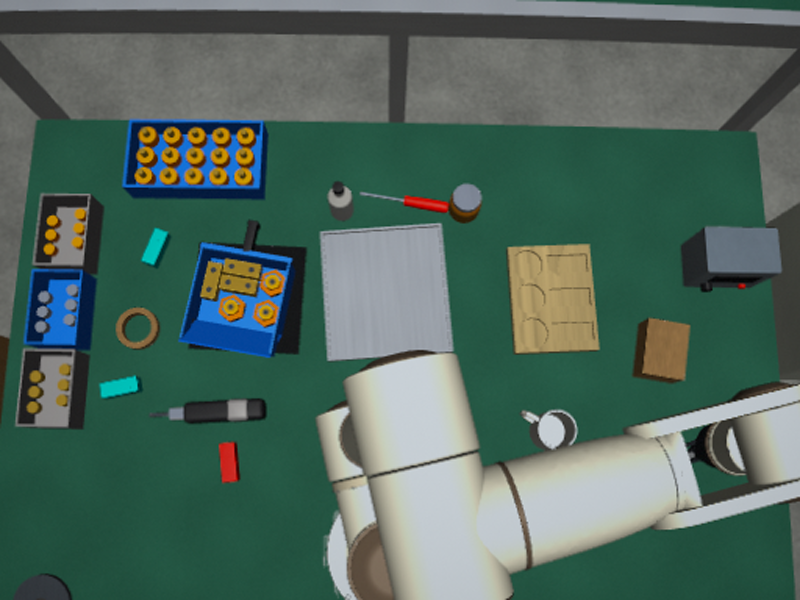

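View pics/side0b.png

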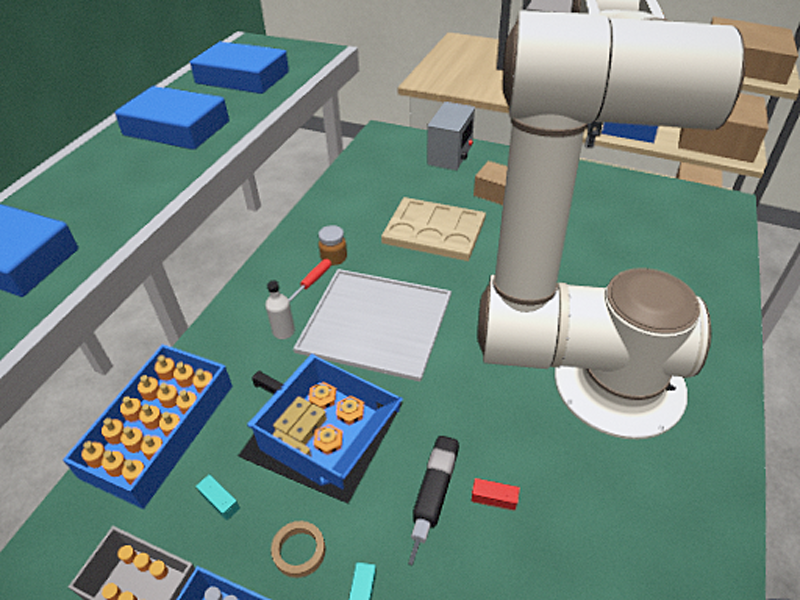

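The top view shows the bin with its handle away from the robot (800 px picture, corners about (200,243), (292,258), (275,356), (180,340)), the tray at (387,292), the nest at (554,298), and all six parts in the bin. I'll enlarge these areas.

Run:
```python
from h import *
im=cv2.imread('pics/top0.png')
cv2.imwrite('pics/c1.png',cv2.resize(im[135:235,110:205],None,fx=6,fy=6,interpolation=cv2.INTER_CUBIC))
cv2.imwrite('pics/c2.png',cv2.resize(im[138:236,200:390],None,fx=4,fy=4,interpolation=cv2.INTER_CUBIC))
```

```text
(no output)
```

View pics/c1.png

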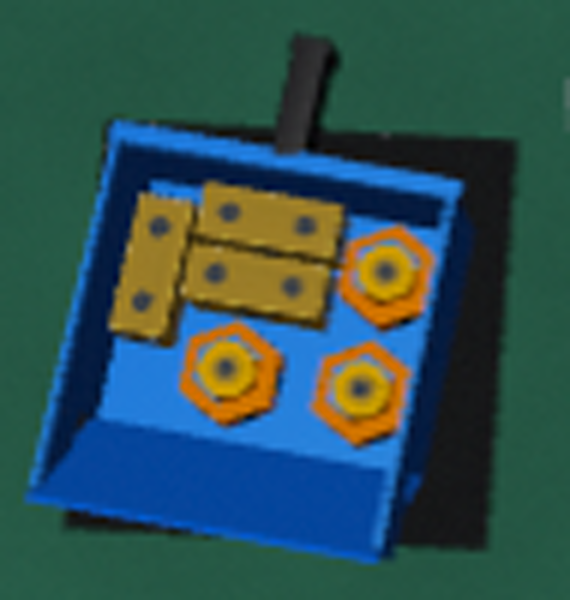

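View pics/c2.png

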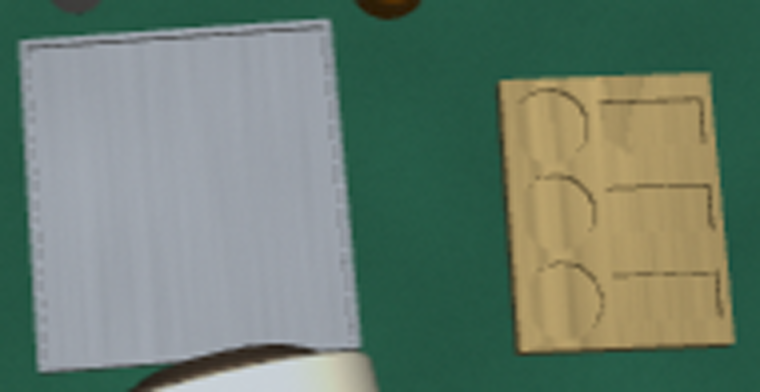

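Crop readings (6x): the bin rim corners are (112,120), (464,183), (384,562), (27,500), and the handle tip is at (315,40). In the 4x crop I read the tray corners, nest corners and the nest arcs.

```bash
cat > m1.py <<'E'
from h import *
c1=lambda p:np.array(p,float)/6+[110,135]-.4
c2=lambda p:np.array(p,float)/4+[200,138]-.4
def show(l,X):
    print(l,np.round(X[:,:2],4).tolist(),'mean',np.round(X.mean(0),4)[:2],'sides',np.round(np.linalg.norm(np.roll(X,-1,0)-X,axis=1),3))
B=pix2w('top',c1([(112,120),(464,183),(384,562),(27,500)]),.089);show('bin',B)
H=pix2w('top',c1([(315,38),(289,150)]),.089);show('handle tip/base',H)
for a,b in((0,3),(1,2)): d=B[a]-B[b];print('yaw',np.degrees(np.arctan2(d[1],d[0])))
d=H[0]-H[1];print('yawH',np.degrees(np.arctan2(d[1],d[0])))
M=pix2w('top',c1([(517,143),(487,548),(65,525),(102,122)]),.004);show('mat',M)
show('tray',pix2w('top',c2([(19,41),(331,20),(357,350),(39,371)]),.014))
N=pix2w('top',c2([(499,80),(711,73),(735,344),(519,353)]),.024);show('nest',N)
show('round',pix2w('top',c2([(550,126),(559,212),(567,299)]),.024))
show('obl',pix2w('top',c2([(652,123),(661,210),(669,296)]),.024))
for i in((0,3),(1,2)): d=N[i[0]]-N[i[1]];print('nyaw',np.degrees(np.arctan2(d[1],d[0])))
E
python3 m1.py
```

```text
bin [[0.6322, 0.4151], [0.599, 0.2198], [0.3898, 0.2541], [0.4202, 0.447]] mean [0.5103 0.334 ] sides [0.198 0.212 0.195 0.214]
handle tip/base [[0.6808, 0.3056], [0.6163, 0.3165]] mean [0.6486 0.3111] sides [0.065 0.065]
yaw -8.578353119711256
yaw -9.305483497524154
yawH -9.592186196928575
mat [[0.647, 0.2016], [0.4104, 0.2099], [0.4199, 0.4488], [0.6565, 0.4433]] mean [0.5334 0.3259] sides [0.237 0.239 0.237 0.242]
tray [[0.6827, 0.1721], [0.7061, -0.0985], [0.4164, -0.1203], [0.395, 0.146]] mean [0.55   0.0248] sides [0.272 0.291 0.267 0.289]
nest [[0.6513, -0.2427], [0.661, -0.4276], [0.424, -0.4383], [0.4141, -0.2552]] mean [ 0.5376 -0.3409] sides [0.185 0.237 0.183 0.237]
round [[0.611, -0.2859], [0.5355, -0.2917], [0.4606, -0.2967]] mean [ 0.5357 -0.2914] sides [0.076 0.075 0.151]
obl [[0.6152, -0.3743], [0.5386, -0.3793], [0.4643, -0.3835]] mean [ 0.5394 -0.379 ] sides [0.077 0.074 0.151]
nyaw 3.0203843505555628
nyaw 2.596086990842556
```

```bash
cat > p.py <<'E'
from h import *
def P(x,y,z,yaw): return np.array([x,y,z]),Ro.from_euler('xyz',[180,0,yaw],degrees=True)
def B(G,yaw,th):  # bin grip point, bin yaw, tilt -> tool pose
    a,t=np.radians([yaw,th]); e=np.array([np.cos(a),np.sin(a),0]);k=np.array([0,0,1.])
    x=np.cos(t)*e+np.sin(t)*k; z=np.sin(t)*e-np.cos(t)*k
    return np.array(G)+.019*z, Ro.from_matrix(np.c_[x,np.cross(z,x),z])
def cur():
    s=r.get_state(); return np.array(s['tool_pos']),Ro.from_euler('xyz',s['ee_rot'],degrees=True)
def legs(ws,start=None):
    p,R=start or cur()
    for q,S in ws:
        n=max(1,int(np.ceil(max(np.linalg.norm(q-p)/.24,np.degrees((R.inv()*S).magnitude())/40)-1e-6)))
        rv=(R.inv()*S).as_rotvec()
        for i in range(n):
            p2=p+(q-p)/(n-i); d=Ro.from_rotvec(rv/n); R2=R*d
            sh=R.inv().apply(p2-p)/.3; ro=np.degrees(rv/n)/90
            print(json.dumps([np.round(sh,4).tolist(),np.round(ro,4).tolist()]),'rows>=%d'%np.ceil(max(np.linalg.norm(p2-p)/.05,np.degrees(d.magnitude())/8.59)))
            p,R=p2,R2
        print('--')
def st():
    s=r.get_state(); print(round(s['time_s'],2),np.round(s['tool_pos'],4),np.round(s['ee_rot'],2),'q',np.round(s['q'],1),'F',np.round(s['contact_force'],1),'g',round(s['grip_width'],4),round(s['grasp_force'],1))
E
python3 -c "
from p import *
legs([P(.6490,.3118,.25,-9.2),P(.6490,.3118,.057,-9.2)])"
```

```text
[[0.5985, -0.5216, -0.0154], [-0.0002, 0.0, 0.0855]] rows>=5
[[0.5232, -0.597, -0.0155], [-0.0002, 0.0, 0.0855]] rows>=5
[[0.4385, -0.6617, -0.0157], [-0.0002, 0.0, 0.0855]] rows>=5
[[0.346, -0.7145, -0.0159], [-0.0002, 0.0, 0.0855]] rows>=5
--
[[0.0, -0.0, 0.6433], [-0.0, 0.0, 0.0]] rows>=4
--
```

```bash
python3 -m inch '[[[0.6,-0.52,-0.016],[0,0,0.0855],1],[[0.6,-0.52,-0.016],[0,0,0.0855],1],[[0.6,-0.52,-0.016],[0,0,0.0855],1],[[0.6,-0.52,-0.016],[0,0,0.0855],1],[[0.6,-0.52,-0.016],[0,0,0.0855],1]]' 110
python3 -m inch '[[[0.52,-0.6,-0.016],[0,0,0.0855],1],[[0.52,-0.6,-0.016],[0,0,0.0855],1],[[0.52,-0.6,-0.016],[0,0,0.0855],1],[[0.52,-0.6,-0.016],[0,0,0.0855],1],[[0.52,-0.6,-0.016],[0,0,0.0855],1]]'
python3 -c "
from p import *
st()
legs([P(.6490,.3118,.25,-9.2)])"
```

```text
time_s: 0.6
tool_pos: [0.3221, -0.3209, 0.2361]
ee_rot: [-180.0, -0.0, 13.9]
contact_force: [0.2, -0.5, 0.8]
grip_width: 0.0851
grasp_force: 0.0
time_s: 1.1
tool_pos: [0.4302, -0.1088, 0.241]
ee_rot: [-180.0, -0.0, 6.2]
contact_force: [0.6, -0.8, -0.4]
grip_width: 0.0854
grasp_force: 0.0
1.1 [ 0.4302 -0.1088  0.241 ] [-1.7999e+02 -1.0000e-02  6.2200e+00] q [-24.2  -7.5  97.5   0.   90.   59.6] F [ 0.6 -0.8 -0.4] g 0.0854 0.0
[[0.4385, -0.6574, -0.0149], [-0.0, -0.0001, 0.0857]] rows>=5
[[0.3464, -0.7103, -0.015], [-0.0, -0.0001, 0.0857]] rows>=5
--
```

```bash
python3 -m inch '[[[0.4385,-0.657,-0.015],[0,0,0.0857],1],[[0.4385,-0.657,-0.015],[0,0,0.0857],1],[[0.4385,-0.657,-0.015],[0,0,0.0857],1],[[0.4385,-0.657,-0.015],[0,0,0.0857],1],[[0.4385,-0.657,-0.015],[0,0,0.0857],1]]' >/dev/null
python3 -m inch '[[[0.3464,-0.71,-0.015],[0,0,0.0857],1],[[0.3464,-0.71,-0.015],[0,0,0.0857],1],[[0.3464,-0.71,-0.015],[0,0,0.0857],1],[[0.3464,-0.71,-0.015],[0,0,0.0857],1],[[0.3464,-0.71,-0.015],[0,0,0.0857],1]]'
python3 -c "
from p import *
st()
snap('top','t1.png');im=snap('side','s1.png')
legs([P(.6490,.3118,.057,-9.2)])
cv2.imwrite('pics/s1c.png',cv2.resize(im[190:340,110:310,::-1],None,fx=4,fy=4,interpolation=cv2.INTER_CUBIC))"
```

```text
time_s: 2.1
tool_pos: [0.6492, 0.3119, 0.2489]
ee_rot: [180.0, 0.1, -9.2]
contact_force: [1.3, -0.5, 0.3]
grip_width: 0.0856
grasp_force: 0.0
2.1 [0.6492 0.3119 0.2489] [ 1.7999e+02  6.0000e-02 -9.1700e+00] q [ 19.5  26.4  57.5   0.   96.2 118.7] F [ 1.3 -0.5  0.3] g 0.0856 0.0
[[0.001, 0.0037, 0.6347], [0.0003, 0.0016, 0.0017]] rows>=4
--
```

View pics/s1c.png

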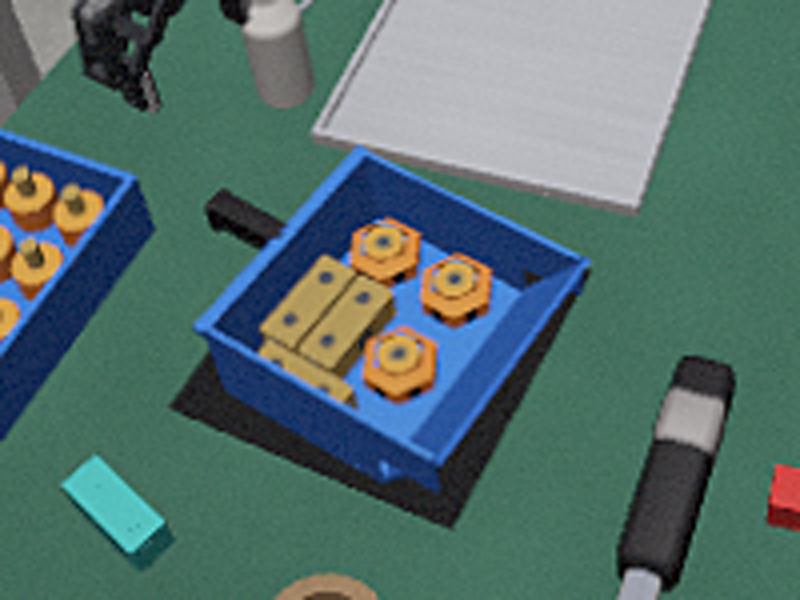

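The bin is unmoved, with its handle at crop (245,220), and the gripper is above it. Descending and gripping.

```bash
python3 -c "
from p import *
print((w2pix('side',[[.681,.3056,.089],[.6156,.3175,.089]])-[110,190])*4)"
python3 -m inch '[[[0.001,0.003,0.2],[0,0,0],1],[[0.001,0.003,0.36],[0,0,0],1],[[0.001,0.003,0.5],[0,0,0],1],[[0.001,0.003,0.6],[0,0,0],1],[[0.001,0.003,0.635],[0,0,0],1]]'
python3 -m inch '[[[0,0,0],[0,0,0],0],[[0,0,0],[0,0,0],0],[[0,0,0],[0,0,0],0],[[0,0,0],[0,0,0],0],[[0,0,0],[0,0,0],0]]' 110
python3 -m inch '[[[0,0,0],[0,0,0],0],[[0,0,0],[0,0,0],0],[[0,0,0],[0,0,0],0],[[0,0,0],[0,0,0],0],[[0,0,0],[0,0,0],0]]' 110
```

```text
[[210.89103305 192.29552438]
 [276.9631005  229.05921241]]
time_s: 2.7
tool_pos: [0.6471, 0.3072, 0.0554]
ee_rot: [179.8, 0.3, -9.2]
contact_force: [-0.3, 0.4, 0.0]
grip_width: 0.0852
grasp_force: 0.0
time_s: 3.2
tool_pos: [0.6497, 0.3086, 0.0611]
ee_rot: [-179.9, -0.1, -9.2]
contact_force: [-3.0, 0.7, 6.4]
grip_width: 0.0185
grasp_force: 107.1
time_s: 3.7
tool_pos: [0.6496, 0.3086, 0.0612]
ee_rot: [-179.9, -0.1, -9.2]
contact_force: [-0.0, 0.8, 7.4]
grip_width: 0.0185
grasp_force: 107.5
```

```bash
python3 -c "
from p import *
p,R=cur()
L=np.array([.563,.073]);a=np.radians(75);e=np.array([np.cos(a),np.sin(a)])
def G(th,z,off=0):
    t=np.radians(th);return [*(L+(off+.238*np.cos(t)+.013*np.sin(t))*e),z]
print(p,G(0,.3))
legs([(p+[0,0,.10],R),(p+[0,0,.24],R),B([.645,.31,.31],10,0),B([.637,.306,.31],30,0),B([.63,.304,.31],53,0),B(G(0,.31),75,0),B(G(15,.31),75,15),B(G(30,.31),75,30),B(G(42,.31),75,42),B(G(55,.30),75,55)])"
```

```text
[0.6495604  0.30859761 0.0611597 ] [np.float64(0.6245989327343999), np.float64(0.30289034665679826), 0.3]
[[0.0007, -0.0005, -0.3333], [0.0, 0.0, 0.0]] rows>=3
--
[[0.001, -0.0007, -0.4667], [0.0, 0.0, 0.0]] rows>=3
--
[[-0.0158, -0.0021, 0.0338], [-0.0007, -0.0015, -0.2137]] rows>=3
--
[[-0.0286, 0.0085, -0.0], [-0.0, -0.0, -0.2222]] rows>=3
--
[[-0.0235, -0.0059, 0.0], [0.0, 0.0, -0.2556]] rows>=3
--
[[-0.0138, -0.0122, 0.0], [-0.0, 0.0, -0.2444]] rows>=3
--
[[0.0006, 0.0, -0.0022], [-0.0, 0.1667, -0.0]] rows>=2
--
[[-0.0501, -0.0, -0.02], [-0.0, 0.1667, 0.0]] rows>=2
--
[[-0.0649, -0.0, -0.0465], [-0.0, 0.1333, -0.0]] rows>=2
--
[[-0.1032, 0.0, -0.0625], [0.0, 0.1444, -0.0]] rows>=2
--
```

```bash
python3 -m inch '[[[0,0,-0.05],[0,0,0],0],[[0,0,-0.12],[0,0,0],0],[[0,0,-0.2],[0,0,0],0],[[0,0,-0.28],[0,0,0],0],[[0,0,-0.333],[0,0,0],0]]'
python3 -m inch '[[[0,0,-0.1],[0,0,0],0],[[0,0,-0.2],[0,0,0],0],[[0,0,-0.3],[0,0,0],0],[[0,0,-0.4],[0,0,0],0],[[0,0,-0.45],[0,0,0],0]]'
python3 -m inch '[[[-0.003,0,0],[0,0,-0.03],0],[[-0.006,0,0],[0,0,-0.07],0],[[-0.01,0,0],[0,0,-0.12],0],[[-0.013,0,0],[0,0,-0.17],0],[[-0.016,0,0],[0,0,-0.22],0]]'
python3 -m inch '[[[-0.006,0,0],[0,0,-0.05],0],[[-0.012,0,0],[0,0,-0.1],0],[[-0.018,0,0],[0,0,-0.15],0],[[-0.024,0,0],[0,0,-0.2],0],[[-0.028,0.008,0],[0,0,-0.25],0]]'
python3 -m inch '[[[-0.006,0,0],[0,0,-0.05],0],[[-0.012,0,0],[0,0,-0.1],0],[[-0.018,0,0],[0,0,-0.15],0],[[-0.024,0,0],[0,0,-0.2],0],[[-0.024,-0.006,0],[0,0,-0.24],0]]'
python3 -m inch '[[[-0.003,0,0],[0,0,-0.05],0],[[-0.006,-0.003,0],[0,0,-0.1],0],[[-0.01,-0.006,0],[0,0,-0.15],0],[[-0.013,-0.009,0],[0,0,-0.2],0],[[-0.014,-0.012,0],[0,0,-0.22],0]]'
python3 -c "
from p import *
st();im=snap('side','s2.png');cv2.imwrite('pics/s2c.png',im[:,:,::-1])"
```

```text
time_s: 4.2
tool_pos: [0.6492, 0.3083, 0.1622]
ee_rot: [-179.9, -0.1, -9.2]
contact_force: [0.3, 0.5, -4.2]
grip_width: 0.018
grasp_force: 107.9
time_s: 4.7
tool_pos: [0.649, 0.3082, 0.2978]
ee_rot: [-179.9, -0.2, -9.2]
contact_force: [-0.0, -0.6, -3.4]
grip_width: 0.018
grasp_force: 107.9
time_s: 5.2
tool_pos: [0.644, 0.309, 0.2945]
ee_rot: [-180.0, 0.0, 10.8]
contact_force: [-0.0, -0.2, -4.3]
grip_width: 0.018
grasp_force: 107.9
time_s: 5.7
tool_pos: [0.636, 0.3052, 0.2946]
ee_rot: [-180.0, 0.0, 33.3]
contact_force: [-0.7, -0.9, -4.9]
grip_width: 0.0181
grasp_force: 108.0
time_s: 6.2
tool_pos: [0.6291, 0.3025, 0.2946]
ee_rot: [-180.0, 0.0, 54.8]
contact_force: [-0.5, -0.4, -4.7]
grip_width: 0.0177
grasp_force: 107.9
time_s: 6.7
tool_pos: [0.6237, 0.3013, 0.2946]
ee_rot: [-180.0, -0.0, 74.7]
contact_force: [-0.2, -1.0, -4.5]
grip_width: 0.0186
grasp_force: 107.9
6.7 [0.6237 0.3013 0.2946] [-1.7997e+02 -1.0000e-02  7.4660e+01] q [19.4 22.7 57.5  0.  99.8 34.8] F [-0.2 -1.  -4.5] g 0.0186 107.9
```

View pics/s2c.png

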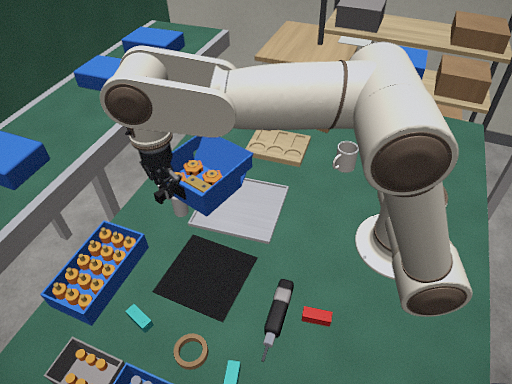

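The bin is held over the tray with its parts in it (pixel (210,175)). Tilting now.

```bash
python3 -m inch '[[[0,0,0],[0,0.02,0],0],[[0,0,0],[0,0.05,0],0],[[0,0,0],[0,0.09,0],0],[[0,0,0],[0,0.13,0],0],[[0,0,-0.002],[0,0.167,0],0]]'
python3 -m inch '[[[-0.01,0,-0.004],[0,0.033,0],0],[[-0.02,0,-0.008],[0,0.067,0],0],[[-0.03,0,-0.012],[0,0.1,0],0],[[-0.04,0,-0.016],[0,0.133,0],0],[[-0.05,0,-0.02],[0,0.167,0],0]]'
python3 -m inch '[[[-0.013,0,-0.01],[0,0.027,0],0],[[-0.026,0,-0.02],[0,0.053,0],0],[[-0.039,0,-0.028],[0,0.08,0],0],[[-0.052,0,-0.037],[0,0.107,0],0],[[-0.065,0,-0.046],[0,0.133,0],0]]'
python3 -m inch '[[[-0.02,0,-0.012],[0,0.029,0],0],[[-0.04,0,-0.024],[0,0.058,0],0],[[-0.06,0,-0.037],[0,0.087,0],0],[[-0.08,0,-0.05],[0,0.115,0],0],[[-0.103,0,-0.062],[0,0.144,0],0]]'
python3 -m inch '[[[0,0,0],[0,0,0],0],[[0,0,0],[0,0,0],0],[[0,0,0],[0,0,0],0]]'
python3 -c "
from p import *
st()
L=np.array([.563,.073]);a=np.radians(75);e=np.array([np.cos(a),np.sin(a)])
def G(th,lz,off=0):
    t=np.radians(th);return [*(L+(off+.238*np.cos(t)+.013*np.sin(t))*e),lz+.238*np.sin(t)-.013*np.cos(t)]
p,R=cur();t=np.degrees(np.arcsin(R.as_matrix()[2,0]));print('tilt',t)
legs([B(G(T,z),75,T) for T,z in((58,.05),(66,.05),(74,.05),(82,.05),(90,.05),(98,.05),(106,.05),(112,.055))])"
```

```text
time_s: 7.25
tool_pos: [0.6239, 0.3011, 0.2953]
ee_rot: [-180.0, -15.3, 74.4]
contact_force: [1.0, 1.0, -4.7]
grip_width: 0.0182
grasp_force: 107.9
time_s: 7.75
tool_pos: [0.6196, 0.2854, 0.2973]
ee_rot: [-180.0, -30.2, 74.4]
contact_force: [-0.2, 0.4, -4.1]
grip_width: 0.0182
grasp_force: 107.9
time_s: 8.25
tool_pos: [0.6132, 0.2623, 0.2994]
ee_rot: [-180.0, -42.2, 74.3]
contact_force: [0.2, -0.1, -4.3]
grip_width: 0.0184
grasp_force: 108.3
time_s: 8.75
tool_pos: [0.6037, 0.2281, 0.2926]
ee_rot: [180.0, -55.1, 74.4]
contact_force: [-0.0, 0.3, -4.9]
grip_width: 0.0183
grasp_force: 108.4
time_s: 9.05
tool_pos: [0.604, 0.229, 0.2928]
ee_rot: [179.9, -55.0, 74.5]
contact_force: [-0.1, 0.7, -3.3]
grip_width: 0.0183
grasp_force: 108.5
9.05 [0.604  0.229  0.2928] [179.92 -54.96  74.51] q [-11.    5.9  94.3  55.9  80.4  -5.9] F [-0.1  0.7 -3.3] g 0.0183 108.5
tilt 54.95750253302568
[[-0.1734, 0.0028, 0.0889], [0.0054, 0.0338, -0.003]] rows>=2
--
[[0.0071, -0.0, -0.1114], [0.0, 0.0889, 0.0]] rows>=1
--
[[0.0071, 0.0, -0.1114], [-0.0, 0.0889, -0.0]] rows>=1
--
[[0.0071, -0.0, -0.1114], [0.0, 0.0889, -0.0]] rows>=1
--
[[0.0071, 0.0, -0.1114], [0.0, 0.0889, -0.0]] rows>=1
--
[[0.0071, -0.0, -0.1114], [-0.0, 0.0889, 0.0]] rows>=1
--
[[0.0071, 0.0, -0.1114], [-0.0, 0.0889, 0.0]] rows>=1
--
[[0.0228, -0.0, -0.0789], [0.0, 0.0667, 0.0]] rows>=1
--
```

```bash
python3 -m inch '[[[-0.035,0,0.018],[0,0.007,0],0],[[-0.07,0,0.036],[0,0.014,0],0],[[-0.105,0,0.054],[0,0.021,0],0],[[-0.14,0,0.072],[0,0.028,0],0],[[-0.173,0.002,0.089],[0.005,0.034,-0.003],0]]' | grep pos
python3 -m inch '[[[0.001,0,-0.022],[0,0.018,0],0],[[0.003,0,-0.044],[0,0.036,0],0],[[0.004,0,-0.067],[0,0.053,0],0],[[0.006,0,-0.089],[0,0.071,0],0],[[0.007,0,-0.111],[0,0.089,0],0]]' | grep pos
python3 -m inch '[[[0.001,0,-0.022],[0,0.018,0],0],[[0.003,0,-0.044],[0,0.036,0],0],[[0.004,0,-0.067],[0,0.053,0],0],[[0.006,0,-0.089],[0,0.071,0],0],[[0.007,0,-0.111],[0,0.089,0],0]]' | grep force
python3 -c "
from p import *
st()
a=snap('top','t3.png');b=snap('side','s3.png')
A=cv2.resize(a[100:250,180:380],(400,300),interpolation=cv2.INTER_CUBIC);C=cv2.resize(b[100:250,100:300],(400,300),interpolation=cv2.INTER_CUBIC)
cv2.imwrite('pics/c3.png',np.hstack([A,C])[:,:,::-1])"
```

```text
tool_pos: [0.6022, 0.2216, 0.2343]
tool_pos: [0.5953, 0.1942, 0.2545]
contact_force: [0.7, -0.4, -4.4]
grasp_force: 108.6
10.55 [0.5875 0.1657 0.2694] [-179.92  -74.21   74.91] q [-23.2  11.4 103.2  72.3  90.7 -25.8] F [ 0.7 -0.4 -4.4] g 0.0182 108.6
```

View pics/c3.png

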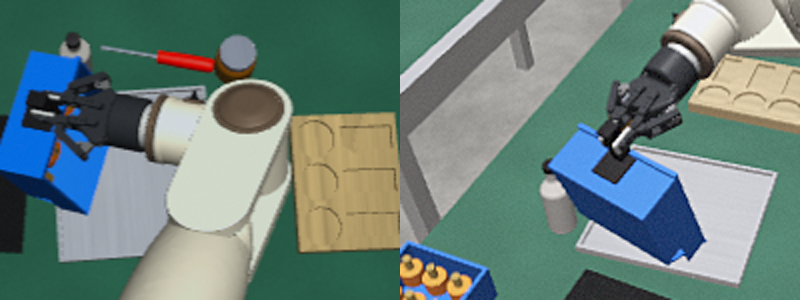

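The bin is at 74° with its lip above the tray and the parts still inside. I'll continue to about 100° slowly.

```bash
for k in 1; do
python3 -m inch '[[[0.001,0,-0.022],[0,0.018,0],0],[[0.003,0,-0.044],[0,0.036,0],0],[[0.004,0,-0.067],[0,0.053,0],0],[[0.006,0,-0.089],[0,0.071,0],0],[[0.007,0,-0.111],[0,0.089,0],0]]' | grep contact
python3 -m inch '[[[0.001,0,-0.022],[0,0.018,0],0],[[0.003,0,-0.044],[0,0.036,0],0],[[0.004,0,-0.067],[0,0.053,0],0],[[0.006,0,-0.089],[0,0.071,0],0],[[0.007,0,-0.111],[0,0.089,0],0]]' | grep contact
python3 -m inch '[[[0.001,0,-0.022],[0,0.018,0],0],[[0.003,0,-0.044],[0,0.036,0],0],[[0.004,0,-0.067],[0,0.053,0],0],[[0.006,0,-0.089],[0,0.071,0],0],[[0.007,0,-0.111],[0,0.089,0],0]]' | grep contact
python3 -m inch '[[[0,0,0],[0,0,0],0],[[0,0,0],[0,0,0],0],[[0,0,0],[0,0,0],0],[[0,0,0],[0,0,0],0],[[0,0,0],[0,0,0],0]]'
done
python3 -c "
from p import *
st()
a=snap('top','t4.png');b=snap('side','s4.png')
A=cv2.resize(a[100:250,180:380],(400,300),interpolation=cv2.INTER_CUBIC);C=cv2.resize(b[100:250,100:300],(400,300),interpolation=cv2.INTER_CUBIC)
cv2.imwrite('pics/c4.png',np.hstack([A,C])[:,:,::-1])"
```

```text
contact_force: [-0.0, -0.0, -3.5]
contact_force: [0.4, 1.4, -2.9]
contact_force: [0.8, 1.1, -1.4]
time_s: 12.65
tool_pos: [0.5623, 0.0724, 0.2891]
ee_rot: [-0.1, -81.9, -104.9]
contact_force: [0.6, 0.5, -3.8]
grip_width: 0.0181
grasp_force: 109.5
12.65 [0.5623 0.0724 0.2891] [-5.0000e-02 -8.1920e+01 -1.0493e+02] q [-34.5  21.7 105.9  84.5 110.3 -37.2] F [ 0.6  0.5 -3.8] g 0.0181 109.5
```

View pics/c4.png

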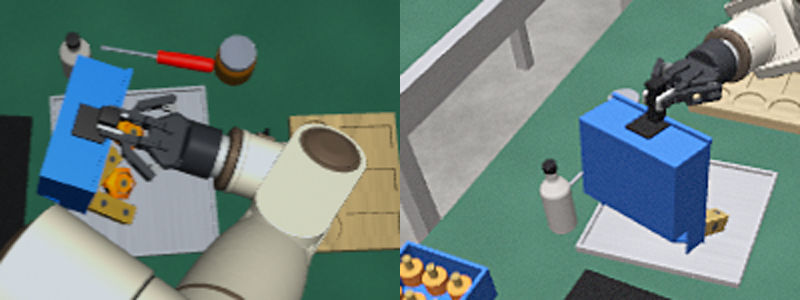

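Parts are emerging at the lip (left crop, around (120,190)). I'll tilt further while drawing back, then lift.

```bash
python3 -c "
from p import *
L=np.array([.563,.073]);a=np.radians(75);e=np.array([np.cos(a),np.sin(a)])
def G(th,lz,off=0):
    t=np.radians(th);return [*(L+(off+.238*np.cos(t)+.013*np.sin(t))*e),lz+.238*np.sin(t)-.013*np.cos(t)]
legs([B(G(T,z,o),75,T) for T,z,o in((105,.055,.02),(112,.06,.05),(112,.12,.06),(112,.20,.06))])"
```

```text
[[0.018, 0.0014, -0.0305], [-0.0001, 0.0768, -0.0001]] rows>=1
--
[[-0.0027, -0.0, 0.0034], [-0.0, 0.0778, -0.0]] rows>=1
--
[[0.1729, 0.0, 0.1058], [0.0, -0.0, 0.0]] rows>=2
--
[[0.2472, 0.0, 0.0999], [0.0, -0.0, 0.0]] rows>=2
--
```

```bash
python3 -m inch '[[[0.004,0,-0.006],[0,0.015,0],0],[[0.007,0,-0.012],[0,0.03,0],0],[[0.01,0,-0.018],[0,0.045,0],0],[[0.014,0,-0.024],[0,0.06,0],0],[[0.018,0.001,-0.03],[0,0.077,0],0]]' | grep contact
python3 -m inch '[[[0,0,0],[0,0.015,0],0],[[0,0,0],[0,0.03,0],0],[[0,0,0.001],[0,0.045,0],0],[[-0.002,0,0.002],[0,0.06,0],0],[[-0.003,0,0.003],[0,0.078,0],0]]' | grep contact
python3 -m inch '[[[0.035,0,0.02],[0,0,0],0],[[0.07,0,0.04],[0,0,0],0],[[0.1,0,0.06],[0,0,0],0],[[0.135,0,0.08],[0,0,0],0],[[0.173,0,0.106],[0,0,0],0]]' | grep contact
python3 -m inch '[[[0.05,0,0.02],[0,0,0],0],[[0.1,0,0.04],[0,0,0],0],[[0.15,0,0.06],[0,0,0],0],[[0.2,0,0.08],[0,0,0],0],[[0.247,0,0.1],[0,0,0],0]]' | grep contact
python3 -m inch '[[[0,0,0],[0,0,0],0],[[0,0,0],[0,0,0],0],[[0,0,0],[0,0,0],0],[[0,0,0],[0,0,0],0],[[0,0,0],[0,0,0],0]]'
python3 -c "
from p import *
st()
a=snap('top','t5.png');b=snap('side','s5.png')
A=cv2.resize(a[100:250,180:380],(400,300),interpolation=cv2.INTER_CUBIC);C=cv2.resize(b[100:250,100:300],(400,300),interpolation=cv2.INTER_CUBIC)
cv2.imwrite('pics/c5.png',np.hstack([A,C])[:,:,::-1])"
```

```text
contact_force: [0.7, -0.0, -1.1]
contact_force: [-0.3, -0.5, -2.0]
contact_force: [0.0, 0.0, -0.8]
contact_force: [0.4, 0.7, -2.0]
time_s: 15.25
tool_pos: [0.5632, 0.0733, 0.432]
ee_rot: [-0.2, -67.9, -104.8]
contact_force: [-0.5, -0.1, -1.5]
grip_width: 0.018
grasp_force: 109.6
15.25 [0.5632 0.0733 0.432 ] [  -0.21  -67.93 -104.81] q [-32.2  15.5 104.4 102.1 115.1 -23.7] F [-0.5 -0.1 -1.5] g 0.018 109.6
```

View pics/c5.png

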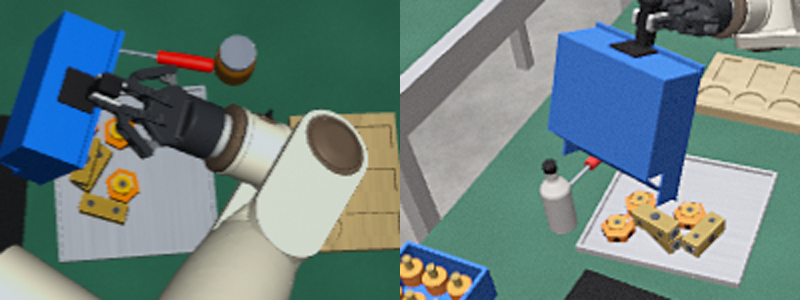

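All six parts are out: the side crop shows three knobs and three blocks, and the lift force is down to about 1.7 N. Checking the mat centre and planning the return.

```bash
python3 -c "
from p import *
im=cv2.imread('pics/s2.png');m=(im.max(2)<45).astype(np.uint8);m[:220]=0;m[:,:140]=0;m[330:]=0;m[:,262:]=0
m=cv2.morphologyEx(m,cv2.MORPH_OPEN,np.ones((3,3)))
c=max(cv2.findContours(m,0,2)[0],key=cv2.contourArea);q=cv2.approxPolyDP(c,6,True)[:,0];print(q.tolist(),cv2.contourArea(c))
M=pix2w('side',q,.004);print(np.round(M,4),M.mean(0),np.linalg.norm(np.roll(M,-1,0)-M,axis=1))
L=np.array([.563,.073]);a=np.radians(75);e=np.array([np.cos(a),np.sin(a)])
legs([B([.60,.17,.42],75,85),B([.61,.22,.38],75,52),B([.615,.27,.34],75,26),B([.625,.303,.30],75,0),B([.63,.31,.30],37,0),B([.6423,.322,.30],-2,0)])"
```

```text
[[193, 235], [154, 292], [222, 320], [255, 257]] 4852.5
[[0.6431 0.2057 0.004 ]
 [0.6487 0.4408 0.004 ]
 [0.4205 0.446  0.004 ]
 [0.4148 0.2132 0.004 ]] [0.53176324 0.32640418 0.004     ] [0.23519786 0.22827096 0.23292411 0.22837006]
[[-0.1951, 0.0352, 0.3591], [0.0001, -0.3007, -0.0007]] rows>=4
--
[[-0.1525, -0.0109, 0.1704], [0.0, -0.3667, -0.0]] rows>=4
--
[[-0.0311, -0.027, 0.2059], [0.0, -0.2889, -0.0]] rows>=4
--
[[0.017, 0.0037, 0.1638], [-0.0, -0.2889, 0.0]] rows>=4
--
[[0.0269, 0.0101, -0.0], [0.0, 0.0, 0.4222]] rows>=5
--
[[0.0568, -0.0073, 0.0], [-0.0, -0.0, 0.4333]] rows>=5
--
```

```bash
python3 -m inch '[[[-0.05,0.007,0.09],[0,-0.06,0],0],[[-0.1,0.015,0.18],[0,-0.13,0],0],[[-0.15,0.025,0.27],[0,-0.2,0],0],[[-0.195,0.035,0.359],[0,-0.26,0],0],[[-0.195,0.035,0.359],[0,-0.3,0],0]]' | grep pos
python3 -m inch '[[[-0.04,-0.002,0.04],[0,-0.08,0],0],[[-0.08,-0.005,0.08],[0,-0.16,0],0],[[-0.12,-0.008,0.12],[0,-0.24,0],0],[[-0.1525,-0.011,0.17],[0,-0.32,0],0],[[-0.1525,-0.011,0.17],[0,-0.367,0],0]]' | grep pos
python3 -m inch '[[[-0.006,-0.005,0.04],[0,-0.06,0],0],[[-0.012,-0.01,0.08],[0,-0.12,0],0],[[-0.018,-0.015,0.12],[0,-0.18,0],0],[[-0.024,-0.02,0.16],[0,-0.24,0],0],[[-0.031,-0.027,0.206],[0,-0.289,0],0]]' | grep pos
python3 -m inch '[[[0.003,0,0.03],[0,-0.06,0],0],[[0.006,0,0.06],[0,-0.12,0],0],[[0.01,0,0.1],[0,-0.18,0],0],[[0.014,0.002,0.13],[0,-0.24,0],0],[[0.017,0.004,0.164],[0,-0.289,0],0]]' | grep pos
python3 -m inch '[[[0.005,0.002,0],[0,0,0.08],0],[[0.01,0.004,0],[0,0,0.16],0],[[0.015,0.006,0],[0,0,0.24],0],[[0.02,0.008,0],[0,0,0.33],0],[[0.027,0.01,0],[0,0,0.422],0]]' | grep pos
python3 -m inch '[[[0.01,0,0],[0,0,0.09],0],[[0.02,0,0],[0,0,0.18],0],[[0.03,0,0],[0,0,0.27],0],[[0.04,0,0],[0,0,0.36],0],[[0.056,-0.007,0],[0,0,0.433],0]]' | grep pos
python3 -m inch '[[[0,0,0],[0,0,0],0],[[0,0,0],[0,0,0],0],[[0,0,0],[0,0,0],0]]'
python3 -c "
from p import *
st()
a=snap('top','t6.png');b=snap('side','s6.png')
A=cv2.resize(a[110:240,100:300],(400,260),interpolation=cv2.INTER_CUBIC);C=cv2.resize(b[130:260,100:300],(400,260),interpolation=cv2.INTER_CUBIC)
T=cv2.resize(a[135:238,195:305],(440,412),interpolation=cv2.INTER_CUBIC)
cv2.imwrite('pics/c6.png',np.vstack([np.hstack([A,C]),np.pad(T[:340],((0,0),(0,360),(0,0)))])[:,:,::-1])
legs([P(.6418,.323,.12,-1.7),P(.6418,.323,.063,-1.7)])"
```

```text
tool_pos: [0.6047, 0.1907, 0.4192]
tool_pos: [0.6135, 0.2356, 0.3685]
tool_pos: [0.6171, 0.2785, 0.3235]
tool_pos: [0.6248, 0.3037, 0.2811]
tool_pos: [0.6298, 0.3102, 0.2809]
tool_pos: [0.6421, 0.3218, 0.2809]
time_s: 18.65
tool_pos: [0.6419, 0.3217, 0.2812]
ee_rot: [-180.0, 0.0, -1.8]
contact_force: [-0.7, -0.3, -1.7]
grip_width: 0.0179
grasp_force: 109.4
18.65 [0.6419 0.3217 0.2812] [-1.7999e+02  4.0000e-02 -1.7900e+00] q [ 20.5  26.   54.3   0.   99.7 112.3] F [-0.7 -0.3 -1.7] g 0.0179 109.4
[[-0.0004, -0.0041, 0.538], [-0.0001, 0.0003, -0.0017]] rows>=4
--
[[-0.0, -0.0, 0.19], [0.0, -0.0, 0.0]] rows>=2
--
```

View pics/c6.png

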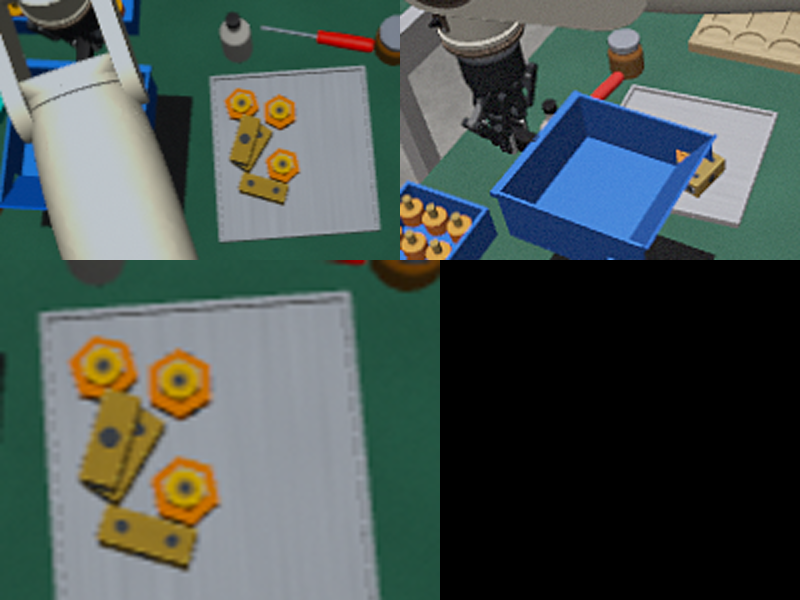

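The bin is empty and over the mat. On the tray (lower crop) two blocks are stacked around (115,440), one block lies at (147,536), and the knobs are flat at (102,366), (180,380) and (185,487). Setting the bin down.

```bash
python3 -m inch '[[[0,-0.002,0.1],[0,0,0],0],[[0,-0.004,0.22],[0,0,0],0],[[0,-0.004,0.35],[0,0,0],0],[[0,-0.004,0.47],[0,0,0],0],[[0,-0.004,0.54],[0,0,0],0]]' | grep -E 'pos|cont'
python3 -m inch '[[[0,0,0.06],[0,0,0],0],[[0,0,0.11],[0,0,0],0],[[0,0,0.15],[0,0,0],0],[[0,0,0.175],[0,0,0],0],[[0,0,0.175],[0,0,0],0]]'| grep -E 'pos|cont'
python3 -m inch '[[[0,0,0.004],[0,0,0],0],[[0,0,0.008],[0,0,0],0],[[0,0,0.012],[0,0,0],0],[[0,0,0.012],[0,0,0],0],[[0,0,0.012],[0,0,0],0]]'| grep -E 'pos|cont'
python3 -c "
from p import *
st()"
```

```text
tool_pos: [0.6409, 0.3226, 0.1161]
contact_force: [-0.2, 0.4, -0.8]
tool_pos: [0.6417, 0.323, 0.066]
contact_force: [0.3, -1.0, -1.9]
tool_pos: [0.642, 0.3231, 0.0634]
contact_force: [-0.2, 0.5, -1.5]
20.25 [0.642  0.3231 0.0634] [-1.7999e+02  1.0000e-02 -1.9500e+00] q [ 20.6  30.9  72.5   0.   76.6 112.5] F [-0.2  0.5 -1.5] g 0.0182 109.4
```

```bash
python3 -m inch '[[[0,0,0.003],[0,0,0],0],[[0,0,0.006],[0,0,0],0],[[0,0,0.006],[0,0,0],0],[[0,0,0.006],[0,0,0],0]]'| grep -E 'pos|cont'
python3 -m inch '[[[0,0,0.002],[0,0,0],0],[[0,0,0.004],[0,0,0],0],[[0,0,0.004],[0,0,0],0],[[0,0,0.004],[0,0,0],0]]'| grep -E 'pos|cont'
python3 -m inch '[[[0,0,0.002],[0,0,0],0],[[0,0,0.002],[0,0,0],0],[[0,0,0.002],[0,0,0],0]]'| grep -E 'pos|cont'
```

```text
tool_pos: [0.642, 0.3231, 0.0614]
contact_force: [-0.2, -0.2, -2.0]
tool_pos: [0.6423, 0.3231, 0.061]
contact_force: [-1.3, -0.9, 5.6]
tool_pos: [0.6425, 0.3231, 0.061]
contact_force: [-0.8, -1.2, 9.5]
```

```bash
python3 -m inch '[[[0,0,-0.003],[0,0,0],0],[[0,0,-0.004],[0,0,0],0],[[0,0,-0.004],[0,0,0],0.5],[[0,0,-0.004],[0,0,0],0.7],[[0,0,-0.004],[0,0,0],0.7]]'| grep -E 'pos|cont|wid'
python3 -m inch '[[[0,0,-0.1],[0,0,0],0.7],[[0,0,-0.25],[0,0,0],0.7],[[0,0,-0.4],[0,0,0],0.7],[[0,0,-0.55],[0,0,0],0.7],[[0,0,-0.65],[0,0,0],0.7]]'| grep -E 'pos|cont|wid'
cat > kn.py <<'E'
from p import *
def crop(p): return np.array(p,float)/4+[195,135]-.4
def hexfit(im,c0,rad=11):  # orange/brass contour near a pixel
    pass
if __name__=='__main__':
    K=pix2w('top',crop([(102,366),(180,380),(185,487)]),.037);print('knobs',np.round(K,4).tolist())
    D=crop([(121,526),(172,541)]);X=pix2w('top',D,.037);d=X[1]-X[0];print('blockD',X.mean(0),np.degrees(np.arctan2(d[1],d[0])),np.linalg.norm(d))
    C=pix2w('top',crop([(104,508),(199,524),(186,568),(98,546)]),.037);print('D corners',np.round(C,4).tolist(),C.mean(0))
    U=pix2w('top',crop([(102,390),(142,398),(117,492),(79,480)]),.069);print('U',np.round(U,4).tolist(),U.mean(0),np.linalg.norm(np.roll(U,-1,0)-U,axis=1))
    U=pix2w('top',crop([(110,437)]),.069);print(U)
E
python3 kn.py
```

```text
tool_pos: [0.6419, 0.3231, 0.0606]
contact_force: [1.1, 0.4, 0.2]
grip_width: 0.0594
tool_pos: [0.6422, 0.3232, 0.2597]
contact_force: [0.1, 0.4, 0.5]
grip_width: 0.0596
knobs [[0.4065, 0.109, 0.037], [0.3957, 0.0444, 0.037], [0.3078, 0.0388, 0.037]]
blockD [0.26963512 0.06949971 0.037     ] -105.50833819977068 0.0432315783023427
D corners [[0.2898, 0.1045, 0.037], [0.2779, 0.027, 0.037], [0.2423, 0.037, 0.037], [0.259, 0.1086, 0.037]] [0.26724195 0.06925656 0.037     ]
U [[0.3823, 0.1066, 0.069], [0.3763, 0.0743, 0.069], [0.3004, 0.0926, 0.069], [0.3096, 0.1232, 0.069]] [0.34214085 0.09918291 0.069     ] [0.03294869 0.07802959 0.03193042 0.07459282]
[[0.34439145 0.09926928 0.069     ]]
```

```bash
sed -i 's/def crop(p).*/def crop(p): return (np.array(p,float)-[0,260])\/4+[195,135]-.4/' kn.py; python3 kn.py
python3 - <<'E'
from p import *
# bin check + part colour blobs in a fresh top view
im=r.grab_frame('top');cv2.imwrite('pics/t7.png',im[:,:,::-1]);b=r.grab_frame('side');cv2.imwrite('pics/s7.png',b[:,:,::-1])
st()
hsv=cv2.cvtColor(im,cv2.COLOR_RGB2HSV)
print('tray centre hsv',hsv[180,250], 'blk',hsv[204,231],'kn',hsv[162,221],hsv[160,215])
m=((hsv[...,1]>120)&(hsv[...,0]>8)&(hsv[...,0]<30)&(hsv[...,2]>60)).astype(np.uint8);m[:135]=0;m[238:]=0;m[:,:203]=0;m[:,300:]=0
n,l,s,c=cv2.connectedComponentsWithStats(m)
for i in range(1,n):
    if s[i,4]>20: print(s[i],c[i])
E
```

```text
knobs [[0.6292, 0.1148, 0.037], [0.6178, 0.0484, 0.037], [0.525, 0.0425, 0.037]]
blockD [0.48483076 0.07395014 0.037     ] -105.82668494120894 0.044452490888531655
D corners [[0.506, 0.1099, 0.037], [0.4935, 0.0303, 0.037], [0.4561, 0.0405, 0.037], [0.4736, 0.1141, 0.037]] [0.48232637 0.07369872 0.037     ]
U [[0.5993, 0.1122, 0.069], [0.5929, 0.0789, 0.069], [0.5129, 0.0977, 0.069], [0.5225, 0.1291, 0.069]] [0.55688763 0.10448573 0.069     ] [0.0339107  0.08218084 0.03287293 0.07858477]
[[0.55922916 0.10458264 0.069     ]]
22.45 [0.643  0.3235 0.2613] [-179.83   -0.36   -1.95] q [ 20.6  25.9  56.7   0.   96.9 112.5] F [0.9 0.3 0.5] g 0.0599 0.0
tray centre hsv [108  20 162] blk [ 23 191 144] kn [ 22 119 105] [ 15 116 172]
[291 135   9   4  24] [295.45833333 136.41666667]
[212 154  24  41 488] [222.9795082  173.61680328]
[232 157  16  18 198] [239.27777778 165.70707071]
[220 184  30  27 401] [235.97007481 198.10972569]
```

```bash
python3 -c "
from p import *
legs([P(.5575,.1045,.13,-13),P(.5575,.1045,.048,-13)])
print(w2pix('top',[[.5575,.1045,.069]]))"
```

```text
[[-0.1313, 0.3703, 0.2169], [-0.0011, -0.0019, 0.0614]] rows>=3
[[-0.0944, 0.3808, 0.2179], [-0.0011, -0.0019, 0.0614]] rows>=3
--
[[0.0, -0.0, 0.2733], [0.0, 0.0, -0.0]] rows>=2
--
[[222.11178298 179.35926872]]
```

```bash
python3 -m inch '[[[-0.13,0.37,0.217],[0,0,0.061],0.66],[[-0.13,0.37,0.217],[0,0,0.061],0.66],[[-0.13,0.37,0.217],[0,0,0.061],0.66],[[-0.13,0.37,0.217],[0,0,0.061],0.66]]' 40 | grep pos
python3 -m inch '[[[-0.094,0.381,0.217],[0,0,0.061],0.66],[[-0.094,0.381,0.217],[0,0,0.061],0.66],[[-0.094,0.381,0.217],[0,0,0.061],0.66],[[-0.094,0.381,0.217],[0,0,0.061],0.66],[[-0.094,0.381,0.217],[0,0,0.061],0.66]]' | grep pos
python3 -c "
from p import *
r.get_state();st();legs([P(.5575,.1045,.048,-13)])
im=r.grab_frame('top');cv2.imwrite('pics/t8.png',im[:,:,::-1]);im=r.grab_frame('side');cv2.imwrite('pics/s8.png',im[:,:,::-1])"
```

```text
tool_pos: [0.5973, 0.2103, 0.1879]
tool_pos: [0.5568, 0.1038, 0.1258]
23.35 [0.5568 0.1038 0.1258] [-1.7998e+02  2.0000e-02 -1.2990e+01] q [  2.8  10.9  92.1   0.   77.  105.7] F [ 0.2 -0.1  0.5] g 0.0564 0.0
[[0.002, -0.0027, 0.2592], [-0.0003, 0.0003, 0.0001]] rows>=2
--
```

```bash
python3 -m inch '[[[0,0,0.1],[0,0,0],0.66],[[0.001,-0.002,0.2],[0,0,0],0.66],[[0.001,-0.002,0.25],[0,0,0],0.66],[[0.001,-0.002,0.25],[0,0,0],0.66]]' | grep -E 'pos|cont'
python3 -m inch '[[[0,0,0],[0,0,0],0],[[0,0,0],[0,0,0],0],[[0,0,0],[0,0,0],0],[[0,0,0],[0,0,0],0],[[0,0,0],[0,0,0],0]]' 40
python3 -c "
from p import *
p,R=cur()
legs([(p+[0,0,.13],R),P(.55,-.05,.18,-40),P(.545,-.22,.18,-65),P(.5395,-.3789,.13,-87.2),P(.5395,-.3789,.03,-87.2)])"
```

```text
tool_pos: [0.5563, 0.105, 0.0491]
contact_force: [-0.2, -0.1, 0.4]
time_s: 24.35
tool_pos: [0.5578, 0.1044, 0.0523]
ee_rot: [-179.9, -0.1, -12.9]
contact_force: [-0.2, 0.3, 7.5]
grip_width: 0.031
grasp_force: 39.8
[[0.0009, -0.0004, -0.4333], [0.0, 0.0, 0.0]] rows>=3
--
[[0.09, 0.5076, 0.0075], [-0.0009, -0.0012, 0.3007]] rows>=4
--
[[0.3515, 0.4448, 0.0], [0.0, -0.0, 0.2778]] rows>=4
--
[[0.4723, 0.2405, 0.1667], [-0.0, -0.0, 0.2467]] rows>=4
--
[[-0.0, -0.0, 0.3333], [0.0, -0.0, -0.0]] rows>=2
--
```

Gripped at 31 mm. Carrying it to oblong 2.

```bash
python3 -m inch '[[[0,0,-0.08],[0,0,0],0],[[0,0,-0.18],[0,0,0],0],[[0,0,-0.3],[0,0,0],0],[[0,0,-0.4],[0,0,0],0],[[0,0,-0.433],[0,0,0],0]]' | grep -E 'pos|cont|wid'
python3 -m inch '[[[0.02,0.12,0],[0,0,0.07],0],[[0.04,0.24,0],[0,0,0.15],0],[[0.06,0.36,0],[0,0,0.23],0],[[0.09,0.508,0],[0,0,0.3],0],[[0.09,0.508,0],[0,0,0.3],0]]' | grep -E 'pos|cont'
python3 -m inch '[[[0.08,0.1,0],[0,0,0.07],0],[[0.16,0.2,0],[0,0,0.14],0],[[0.25,0.32,0],[0,0,0.21],0],[[0.3515,0.445,0],[0,0,0.278],0],[[0.3515,0.445,0],[0,0,0.278],0]]' | grep -E 'pos|cont'
python3 -m inch '[[[0.12,0.06,0.04],[0,0,0.06],0],[[0.24,0.12,0.08],[0,0,0.12],0],[[0.36,0.18,0.12],[0,0,0.18],0],[[0.472,0.24,0.167],[0,0,0.247],0],[[0.472,0.24,0.167],[0,0,0.247],0]]' | grep -E 'pos|cont|wid'
python3 -m inch '[[[0,0,0],[0,0,0],0],[[0,0,0],[0,0,0],0]]'
python3 -c "
from p import *
legs([P(.5395,-.3789,.045,-87.2),P(.5395,-.3789,.0305,-87.2)])
for n in('top','side'):
  im=r.grab_frame(n);cv2.imwrite('pics/%s9.png'%n,im[:,:,::-1])
a=cv2.imread('pics/top9.png');b=cv2.imread('pics/side9.png')
A=cv2.resize(a[135:235,300:400],(400,400),interpolation=cv2.INTER_CUBIC);C=cv2.resize(b[110:210,220:320],(400,400),interpolation=cv2.INTER_CUBIC)
D=cv2.resize(a[135:235,110:310],(400,200),interpolation=cv2.INTER_CUBIC);E=cv2.resize(b[170:340,100:300],(235,200),interpolation=cv2.INTER_CUBIC)
cv2.imwrite('pics/c9.png',np.vstack([np.hstack([A,C]),np.hstack([D,E,np.zeros((200,165,3),np.uint8)])]))"
```

```text
tool_pos: [0.558, 0.1044, 0.1848]
contact_force: [0.8, 0.8, -1.0]
grip_width: 0.0314
tool_pos: [0.5488, -0.0546, 0.1803]
contact_force: [-0.2, 0.3, -0.2]
tool_pos: [0.5437, -0.2249, 0.1799]
contact_force: [-0.2, 1.3, -0.8]
tool_pos: [0.5376, -0.3821, 0.1274]
contact_force: [-0.1, 1.5, -2.3]
grip_width: 0.0313
time_s: 26.55
tool_pos: [0.5394, -0.378, 0.1307]
ee_rot: [180.0, 0.0, -87.1]
contact_force: [-0.1, 0.7, -0.3]
grip_width: 0.0311
grasp_force: 39.7
[[0.003, -0.0002, 0.2858], [0.0, 0.0002, 0.0015]] rows>=2
--
[[0.0, -0.0, 0.0483], [0.0, 0.0, 0.0]] rows>=1
--
```

View pics/c9.png

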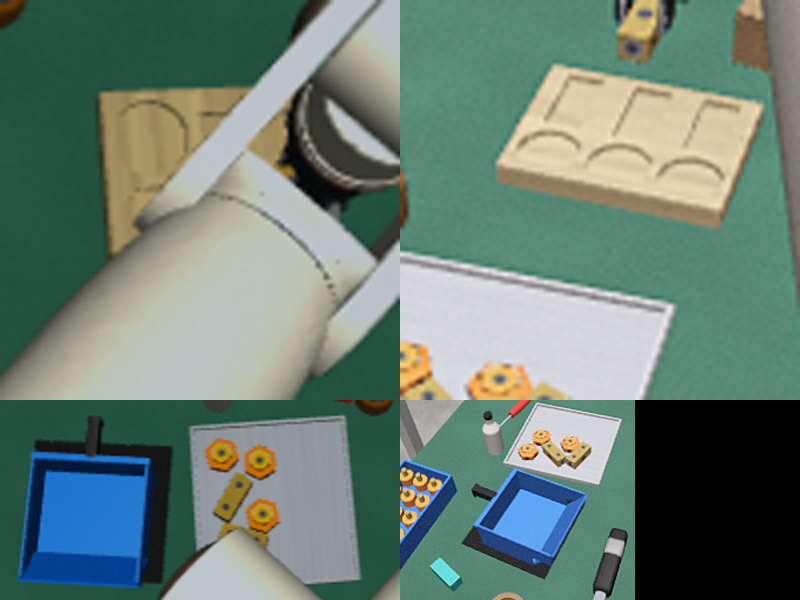

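The block is level in the gripper, the nests are empty, and the bin stands on the mat. I'll cross-check the board from the side view and then lower the block.

```bash
python3 -c "
from p import *
q=(np.array([(556,65),(765,102),(727,207),(498,166)],float)-[400,0])/4+[220,110]-.4
N=pix2w('side',q,.024);print(np.round(N,4).tolist(),N.mean(0))"
python3 -m inch '[[[0.003,0,0.08],[0,0,0.001],0],[[0.003,0,0.16],[0,0,0.001],0],[[0.003,0,0.24],[0,0,0.001],0],[[0.003,0,0.285],[0,0,0.001],0],[[0.003,0,0.285],[0,0,0.001],0]]' | grep -E 'pos|cont'
python3 -m inch '[[[0,0,0.015],[0,0,0],0],[[0,0,0.03],[0,0,0],0],[[0,0,0.042],[0,0,0],0],[[0,0,0.042],[0,0,0],0],[[0,0,0.042],[0,0,0],0]]'
```

```text
[[0.6568, -0.4259, 0.024], [0.4227, -0.4412, 0.024], [0.4098, -0.2621, 0.024], [0.6471, -0.2415, 0.024]] [ 0.53409947 -0.34266013  0.024     ]
tool_pos: [0.5387, -0.3788, 0.0435]
contact_force: [-0.8, -0.1, -1.1]
time_s: 27.65
tool_pos: [0.5391, -0.38, 0.0325]
ee_rot: [180.0, 0.0, -87.3]
contact_force: [0.2, 1.5, 0.8]
grip_width: 0.0313
grasp_force: 39.7
```

```bash
python3 -m inch '[[[0,0,0.003],[0,0,0],0],[[0,0,0.007],[0,0,0],0],[[0,0,0.007],[0,0,0],0],[[0,0,0.007],[0,0,0],0]]' | grep -E 'pos|cont'
python3 -m inch '[[[0,0,0],[0,0,0],0.55],[[0,0,0],[0,0,0],0.55],[[0,0,0],[0,0,0],0.55],[[0,0,-0.1],[0,0,0],0.55],[[0,0,-0.3],[0,0,0],0.6]]' | grep -E 'pos|cont|wid'
python3 -m inch '[[[0,0,-0.25],[0,0,0],0.66],[[0,0,-0.25],[0,0,0],0.66],[[0,0,-0.25],[0,0,0],0.66]]' | grep -E 'pos|cont|wid'
python3 - <<'E'
from p import *
for n in('top','side'):
  im=r.grab_frame(n);cv2.imwrite('pics/%s10.png'%n,im[:,:,::-1])
a=cv2.imread('pics/top9.png')
# D-crop offset (0,400), scale 2, origin (110,135): block L dots
f=lambda p:(np.array(p,float)-[0,400])/2+[110,135]-.25
X=pix2w('top',f([(241,482),(223,507)]),.037);d=X[0]-X[1];print('L',X.mean(0),np.degrees(np.arctan2(d[1],d[0])),np.linalg.norm(d))
hsv=cv2.cvtColor(a,cv2.COLOR_BGR2HSV)
m=((hsv[...,1]>100)&(hsv[...,0]>6)&(hsv[...,0]<32)&(hsv[...,2]>50)).astype(np.uint8);m[:140]=0;m[200:]=0;m[:,:205]=0;m[:,262:]=0
n,l,s,c=cv2.connectedComponentsWithStats(m)
for i in range(1,n):
    if s[i,4]>40:
        cc=max(cv2.findContours((l==i).astype(np.uint8),0,1)[0],key=cv2.contourArea)
        X=pix2w('top',cc[:,0],.03);rc=cv2.minAreaRect((X[:,:2]*1000).astype(np.float32))
        dirs=np.radians(np.arange(0,180,5));w=[np.ptp(X[:,:2]@[np.cos(t),np.sin(t)])*1000 for t in dirs]
        print(s[i],np.round(pix2w('top',[c[i]],.021)[0],4),rc,np.round(w,0).astype(int).tolist())
E
```

```text
tool_pos: [0.539, -0.3799, 0.0301]
contact_force: [-0.3, 0.6, -0.7]
tool_pos: [0.5378, -0.3789, 0.1079]
contact_force: [1.4, -1.1, 0.4]
grip_width: 0.0512
tool_pos: [0.5401, -0.3809, 0.19]
contact_force: [1.2, -0.0, -0.7]
grip_width: 0.0567
L [0.5565212  0.09383558 0.037     ] -33.79565734472854 0.05257440533151077
[212 154  17  17 198] [0.6301 0.1145 0.021 ] ((628.1427001953125, 113.79803466796875), (51.924564361572266, 56.627891540527344), 47.13441848754883) [57, 58, 59, 59, 59, 59, 58, 57, 55, 53, 53, 55, 56, 57, 57, 57, 57, 56, 55, 54, 53, 52, 51, 52, 53, 54, 56, 56, 57, 58, 58, 58, 57, 56, 55, 56]
[232 157  16  18 205] [0.6185 0.0493 0.021 ] ((616.1625366210938, 49.60811996459961), (53.32612228393555, 56.37873458862305), 35.45378494262695) [60, 60, 60, 59, 58, 56, 55, 53, 54, 54, 55, 56, 57, 57, 57, 56, 55, 53, 52, 52, 53, 53, 53, 55, 56, 56, 57, 56, 56, 55, 54, 54, 56, 58, 59, 60]
[217 171  19  29 239] [0.5507 0.094  0.021 ] ((547.2162475585938, 95.1480712890625), (47.35555648803711, 99.62474822998047), 75.61792755126953) [97, 97, 96, 94, 92, 89, 85, 81, 76, 70, 64, 58, 52, 50, 49, 48, 52, 56, 60, 64, 68, 72, 75, 78, 81, 85, 89, 91, 93, 95, 96, 97, 99, 100, 100, 99]
[232 184  18  16 202] [0.5254 0.043  0.021 ] ((526.0947875976562, 43.732872009277344), (51.71689224243164, 57.053348541259766), 0.8360415697097778) [52, 53, 54, 55, 56, 55, 55, 54, 53, 53, 54, 56, 57, 58, 58, 57, 57, 56, 57, 58, 59, 60, 62, 64, 66, 67, 67, 67, 67, 66, 64, 62, 60, 57, 56, 54]
```

```bash
cat > seg.py <<'E'
import sys
from p import *
def seg(img,zr=.03,roi=(140,215,203,300),min_=40,openk=0):
    hsv=cv2.cvtColor(img,cv2.COLOR_BGR2HSV)
    o=((hsv[...,1]>100)&(hsv[...,0]>5)&(hsv[...,0]<20)&(hsv[...,2]>110))  # orange-ish
    b=((hsv[...,1]>90)&(hsv[...,0]>=20)&(hsv[...,0]<34)&(hsv[...,2]>60))
    out=np.zeros(o.shape,np.uint8);y0,y1,x0,x1=roi
    for nm,m in(('orange',o),('brass',b)):
        out[:]=0;out[y0:y1,x0:x1]=m[y0:y1,x0:x1]
        n,l,s,c=cv2.connectedComponentsWithStats(out,connectivity=4)
        for i in range(1,n):
            if s[i,4]>min_:
                ys,xs=np.nonzero(l==i);X=pix2w('top',np.c_[xs,ys],.037)[:,:2]*1000
                (cx,cy),(w,h),a=cv2.minAreaRect(X.astype(np.float32))
                if w<h:a+=90;w,h=h,w
                a=(a+90)%180-90
                print(nm,s[i].tolist(),'c %.1f %.1f  %.0fx%.0f  ang %.1f'%(cx,cy,w+2,h+2,a),'mean',X.mean(0).round(1))
if __name__=='__main__': seg(cv2.imread(sys.argv[1]))
E
python3 seg.py pics/top9.png; echo; python3 seg.py pics/top10.png; echo; python3 seg.py pics/t6.png
```

```text
orange [212, 154, 17, 16, 122] c 627.2 113.7  59x52  ang 19.4 mean [625.3 113.4]
orange [232, 157, 16, 17, 129] c 615.5 49.1  56x54  ang -57.3 mean [613.5  48.9]
orange [233, 184, 17, 17, 125] c 522.3 42.7  59x52  ang 14.5 mean [520.8  41.9]
brass [216, 157, 10, 9, 66] c 629.6 113.5  33x30  ang -89.1 mean [629.6 114.3]
brass [235, 160, 10, 10, 68] c 617.4 49.5  34x31  ang -43.1 mean [618.1  49.1]
brass [217, 171, 19, 24, 213] c 552.7 92.4  82x35  ang -28.9 mean [552.5  92.7]
brass [236, 187, 10, 10, 74] c 524.5 43.7  33x32  ang 0.9 mean [524.4  42.9]
brass [231, 199, 13, 9, 51] c 488.4 54.7  47x20  ang 63.9 mean [486.7  49.6]

orange [212, 154, 17, 16, 122] c 627.2 113.7  59x52  ang 19.4 mean [625.3 113.4]
orange [232, 157, 16, 17, 127] c 615.5 49.1  56x54  ang -57.3 mean [613.5  49. ]
orange [233, 184, 17, 17, 125] c 522.3 42.7  59x52  ang 14.5 mean [520.8  41.9]
brass [216, 157, 10, 9, 67] c 629.6 113.5  33x30  ang -89.1 mean [629.5 114.3]
brass [235, 160, 10, 10, 70] c 617.8 49.7  33x33  ang -26.5 mean [618.  49.]
brass [217, 171, 19, 24, 213] c 552.7 92.4  82x35  ang -28.9 mean [552.5  92.7]
brass [236, 187, 10, 10, 74] c 524.5 43.7  33x32  ang 0.9 mean [524.4  42.9]
brass [220, 196, 24, 16, 188] c 483.6 72.9  81x37  ang 72.1 mean [484.7  70.2]

orange [212, 154, 17, 15, 111] c 629.8 114.7  53x52  ang 19.4 mean [627.4 114.1]
orange [232, 157, 16, 17, 128] c 615.5 49.1  56x54  ang -57.3 mean [613.6  48.9]
orange [233, 184, 17, 17, 126] c 522.3 42.7  59x52  ang 14.5 mean [520.7  41.8]
brass [216, 157, 10, 9, 67] c 629.6 113.5  33x30  ang -89.1 mean [629.5 114.3]
brass [235, 160, 10, 10, 69] c 617.4 49.5  34x31  ang -43.1 mean [617.9  49.2]
brass [215, 167, 21, 28, 317] c 561.3 101.0  90x60  ang -24.8 mean [562.   97.9]
brass [236, 187, 10, 10, 74] c 524.5 43.7  33x32  ang 0.9 mean [524.4  42.9]
brass [220, 196, 24, 16, 217] c 482.7 73.3  80x38  ang 74.6 mean [483.6  72.9]
```

```bash
python3 -c "
from p import *
legs([P(.6295,.114,.12,79.4),P(.6295,.114,.013,79.4)])"
```

```text
[[-0.3261, -0.0759, 0.0435], [0.0, -0.0, -0.3704]] rows>=4
[[-0.2307, -0.2426, 0.0435], [0.0, -0.0, -0.3704]] rows>=4
[[-0.0595, -0.3295, 0.0435], [0.0, -0.0, -0.3704]] rows>=4
[[0.1314, -0.3079, 0.0435], [0.0, -0.0, -0.3704]] rows>=4
[[0.279, -0.1851, 0.0435], [0.0, -0.0, -0.3704]] rows>=4
--
[[-0.0, -0.0, 0.3567], [0.0, -0.0, -0.0]] rows>=3
--
```

```bash
python3 -m inch '[[[-0.326,-0.076,0.043],[0,0,-0.37],0.73],[[-0.326,-0.076,0.043],[0,0,-0.37],0.73],[[-0.326,-0.076,0.043],[0,0,-0.37],0.73],[[-0.326,-0.076,0.043],[0,0,-0.37],0.73],[[-0.326,-0.076,0.043],[0,0,-0.37],0.73]]' 40 | grep rot
python3 -m inch '[[[-0.231,-0.243,0.043],[0,0,-0.37],0.73],[[-0.231,-0.243,0.043],[0,0,-0.37],0.73],[[-0.231,-0.243,0.043],[0,0,-0.37],0.73],[[-0.231,-0.243,0.043],[0,0,-0.37],0.73],[[-0.231,-0.243,0.043],[0,0,-0.37],0.73]]' | grep rot
python3 -m inch '[[[-0.06,-0.33,0.043],[0,0,-0.37],0.73],[[-0.06,-0.33,0.043],[0,0,-0.37],0.73],[[-0.06,-0.33,0.043],[0,0,-0.37],0.73],[[-0.06,-0.33,0.043],[0,0,-0.37],0.73],[[-0.06,-0.33,0.043],[0,0,-0.37],0.73]]' | grep rot
python3 -m inch '[[[0.131,-0.308,0.043],[0,0,-0.37],0.73],[[0.131,-0.308,0.043],[0,0,-0.37],0.73],[[0.131,-0.308,0.043],[0,0,-0.37],0.73],[[0.131,-0.308,0.043],[0,0,-0.37],0.73],[[0.131,-0.308,0.043],[0,0,-0.37],0.73]]' | grep rot
python3 -m inch '[[[0.279,-0.185,0.043],[0,0,-0.37],0.73],[[0.279,-0.185,0.043],[0,0,-0.37],0.73],[[0.279,-0.185,0.043],[0,0,-0.37],0.73],[[0.279,-0.185,0.043],[0,0,-0.37],0.73],[[0.279,-0.185,0.043],[0,0,-0.37],0.73]]' | grep rot
python3 -m inch '[[[0,0,0],[0,0,0],0.73],[[0,0,0],[0,0,0],0.73]]' | grep rot
python3 -c "
from p import *
st();legs([P(.6295,.114,.013,79.4)])
im=r.grab_frame('side');cv2.imwrite('pics/s11.png',im[:,:,::-1])
im=r.grab_frame('top');cv2.imwrite('pics/t11.png',im[:,:,::-1])"; python3 seg.py pics/t11.png
```

```text
ee_rot: [179.9, 0.1, -53.8]
ee_rot: [-180.0, 0.1, -20.7]
ee_rot: [-180.0, 0.1, 12.4]
ee_rot: [-179.9, 0.0, 45.6]
ee_rot: [-180.0, 0.0, 78.8]
ee_rot: [-180.0, -0.0, 78.8]
31.65 [0.63   0.1136 0.1208] [-1.7998e+02 -1.0000e-02  7.8800e+01] q [ 3.3 19.5 81.8  0.  78.7 14.5] F [0.5 0.3 0.7] g 0.0622 0.0
[[0.001, -0.0019, 0.3592], [-0.0002, -0.0001, -0.0067]] rows>=3
--
orange [242, 159, 6, 14, 49] c 615.0 31.7  48x19  ang 1.0 mean [614.1  31.3]
orange [240, 185, 10, 16, 68] c 520.0 28.5  54x31  ang -8.3 mean [517.9  28.8]
```

```bash
python3 -m inch '[[[0.001,-0.002,0.12],[0,0,-0.006],0.73],[[0.001,-0.002,0.24],[0,0,-0.006],0.73],[[0.001,-0.002,0.33],[0,0,-0.006],0.73],[[0.001,-0.002,0.359],[0,0,-0.006],0.73],[[0.001,-0.002,0.359],[0,0,-0.006],0.73]]' | grep -E 'pos|cont'
python3 -m inch '[[[0,0,0],[0,0,0],0],[[0,0,0],[0,0,0],0],[[0,0,0],[0,0,0],0],[[0,0,0],[0,0,0],0],[[0,0,0],[0,0,0],0]]' 40
python3 -c "
from p import *
p,R=cur()
legs([(p+[0,0,.13],R),P(.62,-.09,.15,62),P(.6101,-.2878,.12,47.8),P(.6101,-.2878,.03,47.8)])"
```

```text
tool_pos: [0.629, 0.1145, 0.0123]
contact_force: [0.5, 0.2, 0.8]
time_s: 32.75
tool_pos: [0.6297, 0.1147, 0.0136]
ee_rot: [180.0, -0.0, 79.8]
contact_force: [-1.1, -0.4, 4.0]
grip_width: 0.0582
grasp_force: 43.2
[[0.0002, 0.0002, -0.4333], [0.0, 0.0, 0.0]] rows>=3
--
[[-0.6771, 0.0895, -0.0215], [0.0002, -0.0003, 0.1974]] rows>=5
--
[[-0.5976, 0.2804, 0.1], [0.0, -0.0, 0.1578]] rows>=5
--
[[0.0, -0.0, 0.3], [0.0, 0.0, 0.0]] rows>=2
--
```

Gripping read 58 mm, which means I'm on the corners. I'll reopen, turn 30° and grip the flats.

```bash
python3 -m inch '[[[0,0,0],[0,0,0],0.82],[[0,0,0],[0,0,0],0.82],[[0,0,0],[0,0,0.09],0.82],[[0,0,0],[0,0,0.18],0.82],[[0,0,0],[0,0,0.27],0.82]]' | grep -E 'pos|cont'
python3 -m inch '[[[0,0,0],[0,0,0.067],0.82],[[0,0,0],[0,0,0.067],0],[[0,0,0],[0,0,0.067],0],[[0,0,0],[0,0,0.067],0],[[0,0,0],[0,0,0.067],0]]' 
python3 -m inch '[[[0,0,0],[0,0,0],0],[[0,0,0],[0,0,0],0],[[0,0,0],[0,0,0],0]]' 
python3 -c "
from p import *
p,R=cur()
legs([(p+[0,0,.13],R),P(.62,-.09,.15,48),P(.6101,-.2878,.12,47.8),P(.6101,-.2878,.03,47.8)])"
```

```text
tool_pos: [0.6293, 0.1146, 0.0129]
contact_force: [0.2, 0.3, -1.0]
time_s: 33.75
tool_pos: [0.6296, 0.1147, 0.0133]
ee_rot: [-180.0, -0.0, 49.5]
contact_force: [-0.3, -0.1, 5.6]
grip_width: 0.058
grasp_force: 43.3
time_s: 34.05
tool_pos: [0.6296, 0.1147, 0.0133]
ee_rot: [-180.0, -0.0, 49.5]
contact_force: [-0.7, -0.1, 5.6]
grip_width: 0.0577
grasp_force: 43.3
[[0.0001, -0.0, -0.4333], [0.0, 0.0, 0.0]] rows>=3
--
[[-0.5398, 0.4185, -0.0225], [-0.0001, -0.0002, 0.0171]] rows>=5
--
[[-0.5121, 0.4167, 0.1], [-0.0, -0.0, 0.0022]] rows>=5
--
[[-0.0, -0.0, 0.3], [-0.0, -0.0, -0.0]] rows>=2
--
```

```bash
python3 -m inch '[[[0,0,0],[0,0,0],0.82],[[0,0,0],[0,0,0],0.82],[[0,0,0],[0,0,0],0.82],[[0,0,0],[0,0,0.08],0.82],[[0,0,0],[0,0,0.167],0.82]]' | grep -E 'pos|cont|wid'
python3 -m inch '[[[0,0,0],[0,0,0],0.82],[[0,0,0],[0,0,0],0],[[0,0,0],[0,0,0],0],[[0,0,0],[0,0,0],0],[[0,0,0],[0,0,0],0]]' 
python3 -c "
from p import *
p,R=cur()
legs([(p+[0,0,.13],R),P(.62,-.09,.15,41),P(.6101,-.2878,.12,47.8),P(.6101,-.2878,.03,47.8)])"
```

```text
tool_pos: [0.6293, 0.1146, 0.0128]
contact_force: [-1.1, 0.6, 0.3]
grip_width: 0.0702
time_s: 35.05
tool_pos: [0.6295, 0.1147, 0.0135]
ee_rot: [-180.0, -0.0, 34.7]
contact_force: [-2.6, 0.2, 6.6]
grip_width: 0.0583
grasp_force: 42.7
[[0.0001, -0.0001, -0.4333], [0.0, 0.0, 0.0]] rows>=3
--
[[-0.4141, 0.5431, -0.0218], [-0.0001, -0.0001, -0.0704]] rows>=5
--
[[-0.4575, 0.476, 0.1], [-0.0, 0.0, -0.0756]] rows>=5
--
[[0.0, -0.0, 0.3], [-0.0, 0.0, 0.0]] rows>=2
--
```

The width reads about 58 mm at every angle, so the grip is sound as it is. Carrying it to round 1.

```bash
python3 -m inch '[[[0,0,-0.08],[0,0,0],0],[[0,0,-0.18],[0,0,0],0],[[0,0,-0.3],[0,0,0],0],[[0,0,-0.4],[0,0,0],0],[[0,0,-0.433],[0,0,0],0]]' | grep -E 'pos|cont|wid'
python3 -m inch '[[[-0.08,0.11,-0.004],[0,0,-0.014],0],[[-0.16,0.22,-0.008],[0,0,-0.028],0],[[-0.24,0.33,-0.014],[0,0,-0.042],0],[[-0.33,0.435,-0.018],[0,0,-0.056],0],[[-0.414,0.543,-0.022],[0,0,-0.07],0]]' | grep -E 'pos|cont'
python3 -m inch '[[[-0.1,0.1,0.02],[0,0,-0.015],0],[[-0.2,0.2,0.04],[0,0,-0.03],0],[[-0.3,0.3,0.06],[0,0,-0.045],0],[[-0.38,0.39,0.08],[0,0,-0.06],0],[[-0.457,0.476,0.1],[0,0,-0.075],0]]' | grep -E 'pos|cont'
python3 -m inch '[[[0,0,0],[0,0,0],0],[[0,0,0],[0,0,0],0]]' 
python3 -c "
from p import *
legs([P(.6101,-.2878,.04,47.8),P(.6101,-.2878,.0255,47.8)])
for n in('top','side'):
  im=r.grab_frame(n);cv2.imwrite('pics/%s12.png'%n,im[:,:,::-1])"; python3 seg.py pics/top12.png
```

```text
tool_pos: [0.6305, 0.1147, 0.1465]
contact_force: [-0.4, 0.0, -0.6]
grip_width: 0.0582
tool_pos: [0.6184, -0.0915, 0.1488]
contact_force: [0.3, -0.4, -1.2]
tool_pos: [0.6076, -0.2893, 0.1184]
contact_force: [0.1, 0.6, -0.1]
time_s: 36.75
tool_pos: [0.6077, -0.2881, 0.1183]
ee_rot: [-179.9, 0.0, 47.5]
contact_force: [-0.5, 0.8, -0.8]
grip_width: 0.0578
grasp_force: 43.2
[[0.006, 0.0058, 0.2611], [-0.0013, 0.0002, -0.0033]] rows>=2
--
[[0.0, -0.0, 0.0483], [0.0, 0.0, 0.0]] rows>=1
--
orange [232, 157, 16, 17, 127] c 615.5 49.1  56x54  ang -57.3 mean [613.5  48.8]
orange [233, 184, 17, 17, 125] c 522.3 42.7  59x52  ang 14.5 mean [520.8  41.9]
brass [235, 160, 10, 10, 70] c 618.2 48.8  34x32  ang -61.6 mean [618.   49.4]
brass [217, 171, 19, 24, 213] c 552.7 92.4  82x35  ang -28.9 mean [552.5  92.7]
brass [236, 187, 10, 10, 74] c 524.5 43.7  33x32  ang 0.9 mean [524.4  42.9]
brass [220, 196, 24, 16, 217] c 482.7 73.3  80x38  ang 74.6 mean [483.6  72.9]
```

```bash
python3 -m inch '[[[0.003,0.003,0.08],[0,0,-0.003],0],[[0.006,0.006,0.16],[0,0,-0.003],0],[[0.006,0.006,0.23],[0,0,-0.003],0],[[0.006,0.006,0.26],[0,0,-0.003],0],[[0.006,0.006,0.26],[0,0,-0.003],0]]' | grep -E 'pos|cont'
python3 -m inch '[[[0,0,0.02],[0,0,0],0],[[0,0,0.035],[0,0,0],0],[[0,0,0.048],[0,0,0],0],[[0,0,0.05],[0,0,0],0],[[0,0,0.05],[0,0,0],0]]'
```

```text
tool_pos: [0.6105, -0.2864, 0.0406]
contact_force: [0.2, -0.1, -1.4]
time_s: 37.85
tool_pos: [0.6107, -0.2875, 0.0265]
ee_rot: [-180.0, 0.0, 47.7]
contact_force: [-0.2, -1.0, 0.2]
grip_width: 0.0581
grasp_force: 43.2
```

```bash
python3 -m inch '[[[0,0,0.003],[0,0,0],0],[[0,0,0.006],[0,0,0],0],[[0,0,0.006],[0,0,0],0]]' | grep -E 'pos|cont'
python3 -m inch '[[[0,0,0],[0,0,0],0.8],[[0,0,0],[0,0,0],0.8],[[0,0,0],[0,0,0],0.8],[[0,0,-0.1],[0,0,0],0.8],[[0,0,-0.25],[0,0,0],0.8]]' | grep -E 'pos|cont|wid'
python3 -m inch '[[[0,0,-0.2],[0,0,0],0.8],[[0,0,-0.2],[0,0,0],0.8],[[0,0,-0.2],[0,0,0],0.8]]' | grep -E 'pos|cont|wid'
python3 -c "
from p import *
for n in('top','side'):
  im=r.grab_frame(n);cv2.imwrite('pics/%s13.png'%n,im[:,:,::-1])
legs([P(.618,.0485,.12,-2.7+180),P(.618,.0485,.12,-2.7)])
a=cv2.imread('pics/top13.png');b=cv2.imread('pics/side13.png')
print(w2pix('side',[[.6101,-.2878,.047],[.5395,-.3789,.047]]))
C=cv2.resize(b[105:185,225:325],(600,480),interpolation=cv2.INTER_CUBIC);cv2.imwrite('pics/c13.png',C)"
```

```text
tool_pos: [0.6107, -0.2875, 0.0246]
contact_force: [1.2, 0.4, -0.6]
tool_pos: [0.6095, -0.2868, 0.0979]
contact_force: [0.8, -2.0, 1.1]
grip_width: 0.0681
tool_pos: [0.6115, -0.288, 0.1621]
contact_force: [-0.2, -0.1, -0.7]
grip_width: 0.0686
[[0.2113, -0.1835, 0.0322], [-0.0002, -0.0003, -0.3599]] rows>=4
[[0.2768, -0.0418, 0.0321], [-0.0002, -0.0003, -0.3599]] rows>=4
[[0.2561, 0.113, 0.032], [-0.0002, -0.0003, -0.3599]] rows>=4
[[0.1557, 0.2326, 0.032], [-0.0002, -0.0003, -0.3599]] rows>=4
--
[[0.0, 0.0, 0.0], [-0.0, 0.0, -0.4]] rows>=5
[[0.0, 0.0, 0.0], [-0.0, 0.0, -0.4]] rows>=5
[[0.0, 0.0, 0.0], [-0.0, 0.0, -0.4]] rows>=5
[[0.0, 0.0, 0.0], [-0.0, 0.0, -0.4]] rows>=5
[[0.0, 0.0, 0.0], [-0.0, 0.0, -0.4]] rows>=5
--
[[256.61832191 142.01347055]
 [280.30831597 133.13487606]]
```

View pics/c13.png

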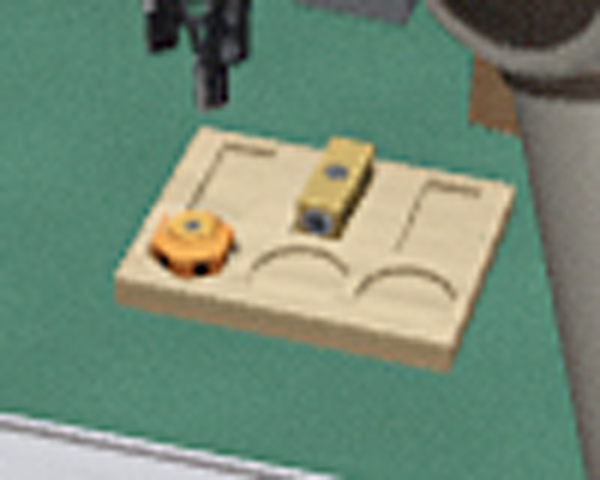

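Knob 1 and the first block are fully down (knob top at crop (192,225), block at (336,172), both matching prediction). Next is knob B.

```bash
python3 -c "
from p import *
legs([P(.618,.0487,.11,-10),P(.618,.0487,.013,-10)])"; python3 seg.py pics/top13.png | grep -c .
```

```text
[[0.4229, -0.3673, 0.0812], [-0.0004, 0.0004, 0.3207]] rows>=4
[[0.193, -0.5258, 0.081], [-0.0004, 0.0004, 0.3207]] rows>=4
--
[[-0.0, -0.0, 0.3233], [0.0, -0.0, -0.0]] rows>=2
--
6
```

```bash
python3 -m inch '[[[0.423,-0.367,0.08],[0,0,0.32],0.8],[[0.423,-0.367,0.08],[0,0,0.32],0.8],[[0.423,-0.367,0.08],[0,0,0.32],0.8],[[0.423,-0.367,0.08],[0,0,0.32],0.8],[[0.423,-0.367,0.08],[0,0,0.32],0.8]]' | grep pos
python3 -m inch '[[[0.193,-0.526,0.08],[0,0,0.32],0.8],[[0.193,-0.526,0.08],[0,0,0.32],0.8],[[0.193,-0.526,0.08],[0,0,0.32],0.8],[[0.193,-0.526,0.08],[0,0,0.32],0.8],[[0.193,-0.526,0.08],[0,0,0.32],0.8]]' | grep pos
python3 -m inch '[[[0,0,0],[0,0,0],0.8],[[0,0,0],[0,0,0],0.8]]' 
python3 -c "
from p import *
legs([P(.618,.0487,.013,-10)])"; python3 seg.py pics/top13.png
```

```text
tool_pos: [0.6138, -0.116, 0.1332]
tool_pos: [0.6173, 0.0515, 0.1094]
time_s: 40.25
tool_pos: [0.6182, 0.0473, 0.1111]
ee_rot: [180.0, 0.1, -9.8]
contact_force: [0.8, -0.3, -0.8]
grip_width: 0.0688
grasp_force: 0.0
[[-0.0009, -0.0046, 0.3269], [0.0002, 0.0008, 0.0018]] rows>=2
--
orange [232, 157, 16, 17, 128] c 615.5 49.1  56x54  ang -57.3 mean [613.6  48.9]
orange [233, 184, 17, 17, 125] c 522.3 42.7  59x52  ang 14.5 mean [520.8  41.9]
brass [235, 160, 10, 10, 69] c 617.4 49.5  34x31  ang -43.1 mean [617.9  49.2]
brass [217, 171, 19, 24, 213] c 552.7 92.4  82x35  ang -28.9 mean [552.5  92.7]
brass [236, 187, 10, 10, 74] c 524.5 43.7  33x32  ang 0.9 mean [524.4  42.9]
brass [220, 196, 24, 16, 217] c 482.7 73.3  80x38  ang 74.6 mean [483.6  72.9]
```

```bash
python3 -m inch '[[[0,-0.004,0.12],[0,0,0.001],0.8],[[0,-0.004,0.22],[0,0,0.001],0.8],[[0,-0.004,0.3],[0,0,0.001],0.8],[[0,-0.004,0.325],[0,0,0.001],0.8],[[0,-0.004,0.325],[0,0,0.001],0.8]]' | grep -E 'pos|cont'
python3 -m inch '[[[0,0,0],[0,0,0],0],[[0,0,0],[0,0,0],0],[[0,0,0],[0,0,0],0],[[0,0,0],[0,0,0],0],[[0,0,0],[0,0,0],0]]' 40
python3 -c "
from p import *
p,R=cur()
legs([(p+[0,0,.13],R),P(.58,-.12,.15,-26),P(.5352,-.2915,.10,-42.2),P(.5352,-.2915,.025,-42.2)])"
```

```text
tool_pos: [0.6181, 0.0487, 0.0135]
contact_force: [0.0, -0.0, 0.3]
time_s: 41.25
tool_pos: [0.6192, 0.0495, 0.0157]
ee_rot: [-180.0, -0.1, -10.0]
contact_force: [-1.4, -2.6, 6.9]
grip_width: 0.0578
grasp_force: 43.4
[[0.0008, -0.0001, -0.4333], [0.0, 0.0, 0.0]] rows>=3
--
[[-0.031, 0.579, -0.0146], [-0.0003, -0.0012, 0.1783]] rows>=4
--
[[0.1164, 0.5793, 0.1667], [0.0, -0.0, 0.18]] rows>=4
--
[[-0.0, -0.0, 0.25], [0.0, -0.0, -0.0]] rows>=2
--
```

```bash
python3 -m inch '[[[0,0,-0.08],[0,0,0],0],[[0,0,-0.18],[0,0,0],0],[[0,0,-0.3],[0,0,0],0],[[0,0,-0.4],[0,0,0],0],[[0,0,-0.433],[0,0,0],0]]' | grep -E 'pos|cont|wid'
python3 -m inch '[[[-0.006,0.116,0],[0,0,0.036],0],[[-0.012,0.23,0],[0,0,0.07],0],[[-0.018,0.347,0],[0,0,0.107],0],[[-0.025,0.463,-0.005],[0,0,0.143],0],[[-0.031,0.579,-0.01],[0,0,0.178],0]]' | grep -E 'pos|cont'
python3 -m inch '[[[0.023,0.116,0.03],[0,0,0.036],0],[[0.046,0.23,0.06],[0,0,0.07],0],[[0.07,0.347,0.1],[0,0,0.107],0],[[0.093,0.463,0.13],[0,0,0.143],0],[[0.116,0.579,0.16],[0,0,0.18],0]]' | grep -E 'pos|cont'
python3 -m inch '[[[0,0,0],[0,0,0],0],[[0,0,0],[0,0,0],0]]' 
python3 -c "
from p import *
legs([P(.5352,-.2915,.04,-42.2),P(.5352,-.2915,.0265,-42.2)])"
```

```text
tool_pos: [0.6196, 0.0497, 0.1482]
contact_force: [0.8, -0.2, -0.1]
grip_width: 0.0576
tool_pos: [0.5786, -0.121, 0.147]
contact_force: [-0.0, 0.1, -0.3]
tool_pos: [0.5337, -0.2924, 0.0985]
contact_force: [-0.2, -0.4, 0.7]
time_s: 42.95
tool_pos: [0.534, -0.2916, 0.0986]
ee_rot: [180.0, 0.1, -42.2]
contact_force: [0.1, 0.9, -0.9]
grip_width: 0.0581
grasp_force: 43.1
[[0.0031, -0.003, 0.1954], [0.0, 0.0008, -0.0005]] rows>=2
--
[[0.0, -0.0, 0.045], [0.0, 0.0, 0.0]] rows>=1
--
```

Lowering, releasing, rising, and then planning L, gripped slightly towards its +x end.

```bash
python3 -m inch '[[[0.003,-0.003,0.06],[0,0,0],0],[[0.003,-0.003,0.12],[0,0,0],0],[[0.003,-0.003,0.17],[0,0,0],0],[[0.003,-0.003,0.195],[0,0,0],0],[[0.003,-0.003,0.195],[0,0,0],0]]' | grep -E 'pos|cont'
python3 -m inch '[[[0,0,0.02],[0,0,0],0],[[0,0,0.035],[0,0,0],0],[[0,0,0.045],[0,0,0],0],[[0,0,0.045],[0,0,0],0],[[0,0,0.045],[0,0,0],0]]' | grep -E 'pos|cont'
python3 -m inch '[[[0,0,0],[0,0,0],0.8],[[0,0,0],[0,0,0],0.8],[[0,0,0],[0,0,0],0.8],[[0,0,-0.1],[0,0,0],0.8],[[0,0,-0.25],[0,0,0],0.8]]' | grep -E 'pos|cont|wid'
python3 -m inch '[[[0,0,-0.15],[0,0,0],0.47],[[0,0,-0.15],[0,0,0],0.47],[[0,0,-0.15],[0,0,0],0.47]]' | grep -E 'pos|cont|wid'
python3 -c "
from p import *
for n in('top','side'):
  im=r.grab_frame(n);cv2.imwrite('pics/%s14.png'%n,im[:,:,::-1])
e=np.array([.875,-.485]);c=np.array([.553,.0925])+.022*e;print(c)
legs([P(*c,.11,-29),P(*c,.0145,-29)])"; python3 seg.py pics/top14.png
```

```text
tool_pos: [0.5355, -0.2904, 0.0397]
contact_force: [0.5, 0.5, 0.1]
tool_pos: [0.5357, -0.2912, 0.0272]
contact_force: [0.2, 0.9, 0.1]
tool_pos: [0.5345, -0.2903, 0.1006]
contact_force: [-0.2, -0.0, 0.7]
grip_width: 0.0685
tool_pos: [0.536, -0.2914, 0.1481]
contact_force: [0.0, 0.6, -0.7]
grip_width: 0.0402
[0.57225 0.08183]
[[-0.3714, -0.5017, 0.0606], [0.0, 0.0006, -0.0732]] rows>=4
[[-0.3114, -0.541, 0.0603], [0.0, 0.0006, -0.0732]] rows>=4
--
[[-0.0, -0.0, 0.3183], [0.0, -0.0, -0.0]] rows>=2
--
orange [233, 184, 17, 17, 126] c 522.3 42.7  59x52  ang 14.5 mean [520.7  41.8]
brass [217, 171, 19, 24, 213] c 552.7 92.4  82x35  ang -28.9 mean [552.5  92.7]
brass [236, 187, 10, 10, 74] c 524.5 43.7  33x32  ang 0.9 mean [524.4  42.9]
brass [220, 196, 24, 16, 217] c 482.7 73.3  80x38  ang 74.6 mean [483.6  72.9]
```

```bash
python3 -m inch '[[[-0.38,-0.49,0.06],[0,0,-0.073],0.47],[[-0.38,-0.49,0.06],[0,0,-0.073],0.47],[[-0.38,-0.49,0.06],[0,0,-0.073],0.47],[[-0.38,-0.49,0.06],[0,0,-0.073],0.47],[[-0.38,-0.49,0.06],[0,0,-0.073],0.47]]' | grep pos
python3 -m inch '[[[-0.28,-0.54,0.06],[0,0,-0.073],0.47],[[-0.28,-0.54,0.06],[0,0,-0.073],0.47],[[-0.28,-0.54,0.06],[0,0,-0.073],0.47],[[-0.28,-0.54,0.06],[0,0,-0.073],0.47],[[-0.28,-0.54,0.06],[0,0,-0.073],0.47]]' | grep pos
python3 -m inch '[[[0,0,0],[0,0,0],0.47],[[0,0,0],[0,0,0],0.47]]' 
python3 -c "
from p import *
legs([P(.5793,.078,.06,-29),P(.5793,.078,.0145,-29)])"
```

```text
tool_pos: [0.5493, -0.1015, 0.1274]
tool_pos: [0.5755, 0.0782, 0.1093]
time_s: 46.05
tool_pos: [0.5758, 0.0739, 0.1106]
ee_rot: [180.0, 0.1, -29.1]
contact_force: [-0.1, -0.7, -0.1]
grip_width: 0.0401
grasp_force: 0.0
[[0.0037, -0.0178, 0.1687], [0.0005, 0.0007, -0.001]] rows>=2
--
[[0.0, -0.0, 0.1517], [0.0, 0.0, 0.0]] rows>=1
--
```

```bash
python3 -m inch '[[[0.004,-0.018,0.08],[0,0,0],0.47],[[0.004,-0.018,0.168],[0,0,0],0.47],[[0.004,-0.018,0.24],[0,0,0],0.47],[[0.004,-0.018,0.31],[0,0,0],0.47],[[0.004,-0.018,0.318],[0,0,0],0.47]]' | grep -E 'pos|cont'
python3 -m inch '[[[0,0,0],[0,0,0],0.47],[[0,0,0],[0,0,0],0],[[0,0,0],[0,0,0],0],[[0,0,0],[0,0,0],0],[[0,0,0],[0,0,0],0]]' 40
python3 -c "
from p import *
p,R=cur()
legs([(p+[0,0,.13],R),P(.59,-.12,.15,-50),P(.605,-.28,.15,-70),P(.6159,-.4052,.10,-87.2),P(.6159,-.4052,.03,-87.2)])"
```

```text
tool_pos: [0.5782, 0.0777, 0.0133]
contact_force: [-0.3, 0.6, 0.1]
time_s: 47.05
tool_pos: [0.5802, 0.0789, 0.0169]
ee_rot: [-180.0, -0.1, -29.0]
contact_force: [-1.2, -2.3, 7.5]
grip_width: 0.0312
grasp_force: 41.3
[[0.0006, -0.0002, -0.4333], [0.0, 0.0, 0.0]] rows>=3
--
[[0.3503, 0.5638, -0.0101], [-0.0005, -0.0008, 0.2329]] rows>=4
--
[[0.4407, 0.3045, 0.0], [0.0, -0.0, 0.2222]] rows>=4
--
[[0.4046, 0.1086, 0.1667], [0.0, -0.0, 0.1911]] rows>=3
--
[[0.0, -0.0, 0.2333], [-0.0, -0.0, 0.0]] rows>=2
--
```

```bash
python3 -m inch '[[[0,0,-0.08],[0,0,0],0],[[0,0,-0.18],[0,0,0],0],[[0,0,-0.3],[0,0,0],0],[[0,0,-0.4],[0,0,0],0],[[0,0,-0.433],[0,0,0],0]]' | grep -E 'pos|cont|wid'
python3 -m inch '[[[0.07,0.11,0],[0,0,0.047],0],[[0.14,0.22,0],[0,0,0.093],0],[[0.21,0.335,0],[0,0,0.14],0],[[0.28,0.45,0],[0,0,0.187],0],[[0.35,0.564,0],[0,0,0.233],0]]' | grep -E 'pos|cont'
python3 -m inch '[[[0.088,0.06,0],[0,0,0.045],0],[[0.176,0.12,0],[0,0,0.09],0],[[0.265,0.18,0],[0,0,0.133],0],[[0.353,0.24,0],[0,0,0.178],0],[[0.441,0.304,0],[0,0,0.222],0]]' | grep -E 'pos|cont'
python3 -m inch '[[[0.08,0.022,0.03],[0,0,0.038],0],[[0.16,0.044,0.06],[0,0,0.076],0],[[0.24,0.066,0.1],[0,0,0.114],0],[[0.32,0.088,0.13],[0,0,0.152],0],[[0.405,0.108,0.165],[0,0,0.191],0]]' | grep -E 'pos|cont'
python3 -m inch '[[[0,0,0],[0,0,0],0],[[0,0,0],[0,0,0],0]]' 
python3 -c "
from p import *
legs([P(.6159,-.4052,.042,-87.2),P(.6159,-.4052,.0285,-87.2)])
for n in('top','side'):
  im=r.grab_frame(n);cv2.imwrite('pics/%s15.png'%n,im[:,:,::-1])"
```

```text
tool_pos: [0.5807, 0.0792, 0.1495]
contact_force: [0.5, 0.5, -0.2]
grip_width: 0.0312
tool_pos: [0.5889, -0.1213, 0.1452]
contact_force: [1.3, 0.1, -1.0]
tool_pos: [0.6043, -0.2809, 0.1449]
contact_force: [0.0, 0.6, -0.6]
tool_pos: [0.6153, -0.4058, 0.095]
contact_force: [0.2, -0.4, -0.8]
time_s: 49.25
tool_pos: [0.6151, -0.4051, 0.0949]
ee_rot: [179.9, 0.1, -87.2]
contact_force: [0.3, 0.6, -1.7]
grip_width: 0.0313
grasp_force: 40.2
[[0.0009, -0.0028, 0.1763], [0.001, 0.0009, 0.0001]] rows>=2
--
[[0.0, -0.0, 0.045], [0.0, 0.0, 0.0]] rows>=1
--
```

```bash
python3 -m inch '[[[0.001,-0.003,0.06],[0,0,0],0],[[0.001,-0.003,0.12],[0,0,0],0],[[0.001,-0.003,0.16],[0,0,0],0],[[0.001,-0.003,0.176],[0,0,0],0],[[0.001,-0.003,0.176],[0,0,0],0]]' | grep -E 'pos|cont'
python3 -m inch '[[[0,0,0.02],[0,0,0],0],[[0,0,0.035],[0,0,0],0],[[0,0,0.045],[0,0,0],0],[[0,0,0.045],[0,0,0],0],[[0,0,0.045],[0,0,0],0]]'
```

```text
tool_pos: [0.6165, -0.4048, 0.0431]
contact_force: [0.2, 0.6, -0.8]
time_s: 50.35
tool_pos: [0.6164, -0.4053, 0.0298]
ee_rot: [180.0, 0.0, -87.2]
contact_force: [0.2, 0.6, -1.3]
grip_width: 0.0312
grasp_force: 40.3
```

```bash
python3 -m inch '[[[0,0,0.003],[0,0,0],0],[[0,0,0.007],[0,0,0],0],[[0,0,0.007],[0,0,0],0]]' | grep -E 'pos|cont'
python3 -m inch '[[[0,0,0],[0,0,0],0.55],[[0,0,0],[0,0,0],0.55],[[0,0,0],[0,0,0],0.55],[[0,0,-0.1],[0,0,0],0.55],[[0,0,-0.3],[0,0,0],0.8]]' | grep -E 'pos|cont|wid'
python3 -m inch '[[[0,0,-0.15],[0,0,0],0.8],[[0,0,-0.15],[0,0,0],0.8],[[0,0,-0.15],[0,0,0],0.8]]' | grep -E 'pos|cont|wid'
python3 -c "
from p import *
for n in('top','side'):
  im=r.grab_frame(n);cv2.imwrite('pics/%s16.png'%n,im[:,:,::-1])
legs([P(.5245,.0433,.11,-15)])
print(w2pix('side',[[.6101,-.2878,.047],[.5352,-.2915,.047],[.6144,-.3752,.047]])-[225,105])
b=cv2.imread('pics/side16.png');cv2.imwrite('pics/c16.png',cv2.resize(b[105:185,225:325],(600,480),interpolation=cv2.INTER_CUBIC))"; python3 seg.py pics/top16.png
```

```text
tool_pos: [0.6164, -0.4052, 0.0275]
contact_force: [-0.5, 0.2, 0.3]
tool_pos: [0.6152, -0.4043, 0.1049]
contact_force: [1.2, -1.0, -0.1]
grip_width: 0.0601
tool_pos: [0.6168, -0.4055, 0.154]
contact_force: [0.0, 0.6, -0.9]
grip_width: 0.0684
[[-0.7537, 0.1157, 0.0702], [0.0002, 0.0007, -0.401]] rows>=5
[[-0.6773, -0.3505, 0.0694], [0.0002, 0.0007, -0.401]] rows>=5
--
[[31.61832191 37.01347055]
 [49.13104059 40.46610697]
 [38.36688015 24.94221653]]
```

View pics/c16.png

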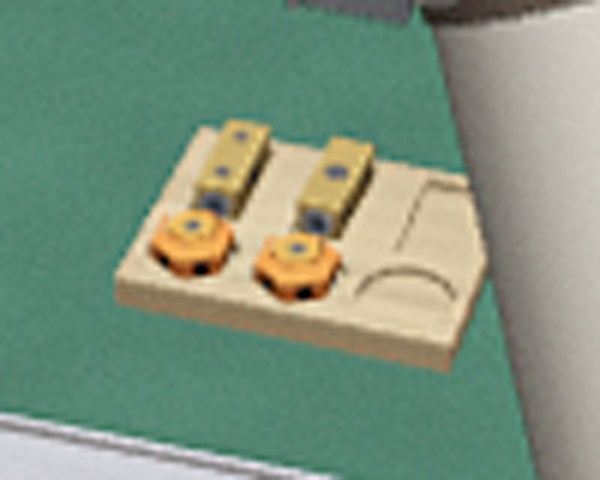

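Both blocks and both knobs are fully down. The top view found no parts on the tray, so I'll check whether the arm hides them.

Run:
```python
from p import *
b=cv2.imread('pics/side16.png');hsv=cv2.cvtColor(b,cv2.COLOR_BGR2HSV)
m=((hsv[...,1]>110)&(hsv[...,0]>5)&(hsv[...,0]<34)&(hsv[...,2]>60)).astype(np.uint8)
print('pred C,D',w2pix('side',[[.5245,.0433,.037],[.483,.0735,.037]]))
n,l,s,c=cv2.connectedComponentsWithStats(m)
for i in range(1,n):
    if s[i,4]>60 and 170<c[i][0]<330 and 160<c[i][1]<250: print(s[i].tolist(),c[i],pix2w('side',[c[i]],.03))
a=cv2.imread('pics/top16.png');print(a[185:215:6,215:255:8].tolist())
```

```text
pred C,D [[243.95421959 204.48612317]
 [251.65021304 213.73238608]]
[204, 152, 18, 18, 186] [213.3172043  161.29569892] [[ 0.73297814 -0.13380131  0.03      ]]
[237, 201, 25, 28, 326] [248.78527607 212.80368098] [[0.49640375 0.06740335 0.03      ]]
[[[164, 157, 150], [165, 158, 152], [163, 156, 150], [163, 183, 186], [121, 135, 139]], [[163, 155, 150], [135, 130, 127], [199, 199, 192], [183, 198, 191], [159, 179, 182]], [[164, 156, 151], [199, 195, 188], [204, 199, 191], [198, 199, 192], [182, 199, 191]], [[48, 59, 68], [204, 198, 191], [204, 198, 191], [204, 198, 191], [195, 198, 191]], [[204, 199, 191], [204, 198, 191], [204, 198, 191], [204, 199, 191], [204, 198, 190]]]
```

Run:
```python
from p import *
S={k:cv2.imread(f'pics/side{k}.png').astype(int) for k in(9,12,13,14,15,16)}
for k in(12,13,14,15): print(k,np.abs(S[16]-S[k])[200:232,234:266].mean().round(2))
d=np.abs(S[16]-S[15]).sum(2)>90;d[:150]=0;ys,xs=np.nonzero(d);print(len(ys),[(x,y) for x,y in zip(xs,ys)][:12])
d=np.abs(S[16]-S[14]).sum(2)>90;d[:195]=0;d[:,340:]=0;ys,xs=np.nonzero(d);print(len(ys),(xs.min(),xs.max(),ys.min(),ys.max()) if len(ys) else '')
```

```text
12 10.01
13 9.34
14 9.28
15 3.9
223 [(np.int64(350), np.int64(150)), (np.int64(351), np.int64(150)), (np.int64(351), np.int64(151)), (np.int64(351), np.int64(152)), (np.int64(306), np.int64(153)), (np.int64(352), np.int64(155)), (np.int64(352), np.int64(156)), (np.int64(307), np.int64(157)), (np.int64(352), np.int64(157)), (np.int64(353), np.int64(157)), (np.int64(352), np.int64(158)), (np.int64(353), np.int64(158))]
987 (np.int64(220), np.int64(339), np.int64(195), np.int64(279))
```

```bash
python3 -c "
from p import *
legs([P(.535,-.285,.14,-51),P(.535,-.285,.14,-15)])"
```

```text
[[-0.4128, 0.2503, 0.039], [0.0008, 0.0011, -0.402]] rows>=5
--
[[0.0, 0.0, 0.0], [-0.0, 0.0, -0.4]] rows>=5
--
```

```bash
python3 -m inch '[[[-0.41,0.25,0.039],[0,0,-0.4],0.8],[[-0.41,0.25,0.039],[0,0,-0.4],0.8],[[-0.41,0.25,0.039],[0,0,-0.4],0.8],[[-0.41,0.25,0.039],[0,0,-0.4],0.8],[[-0.41,0.25,0.039],[0,0,-0.4],0.8]]' | grep pos
python3 -c "
from p import *
for n in('top','side'):
  im=r.grab_frame(n);cv2.imwrite('pics/%s17.png'%n,im[:,:,::-1])"; python3 seg.py pics/top17.png
python3 -c "
from p import *
legs([P(.5245,.0433,.11,-15)])"
```

```text
tool_pos: [0.5349, -0.2851, 0.1402]
orange [233, 184, 17, 17, 126] c 522.3 42.7  59x52  ang 14.5 mean [520.7  41.8]
brass [236, 187, 10, 10, 74] c 524.5 43.7  33x32  ang 0.9 mean [524.4  42.9]
brass [220, 196, 24, 16, 215] c 482.7 73.3  80x38  ang 74.7 mean [483.3  72.6]
[[-0.4408, -0.3287, 0.051], [0.0, 0.0003, -0.202]] rows>=4
[[-0.3163, -0.4498, 0.0508], [0.0, 0.0003, -0.202]] rows>=4
--
```

Neither remaining part has moved. Picking knob C.

```bash
python3 -m inch '[[[-0.441,-0.329,0.05],[0,0,-0.202],0.8],[[-0.441,-0.329,0.05],[0,0,-0.202],0.8],[[-0.441,-0.329,0.05],[0,0,-0.202],0.8],[[-0.441,-0.329,0.05],[0,0,-0.202],0.8],[[-0.441,-0.329,0.05],[0,0,-0.202],0.8]]' | grep pos
python3 -m inch '[[[-0.316,-0.45,0.05],[0,0,-0.202],0.8],[[-0.316,-0.45,0.05],[0,0,-0.202],0.8],[[-0.316,-0.45,0.05],[0,0,-0.202],0.8],[[-0.316,-0.45,0.05],[0,0,-0.202],0.8],[[-0.316,-0.45,0.05],[0,0,-0.202],0.8]]' | grep pos
python3 -m inch '[[[0,0,0],[0,0,0],0.8],[[0,0,0],[0,0,0],0.8]]' | grep -E "pos|rot"
python3 -c "
from p import *
legs([P(.5245,.0433,.013,-15)])"
```

```text
tool_pos: [0.5299, -0.1197, 0.1256]
tool_pos: [0.5241, 0.0443, 0.1108]
tool_pos: [0.5241, 0.0419, 0.1111]
ee_rot: [180.0, 0.0, -15.0]
[[0.0003, -0.0049, 0.3269], [0.0002, 0.0002, 0.0003]] rows>=2
--
```

```bash
python3 -m inch '[[[0,-0.005,0.12],[0,0,0],0.8],[[0,-0.005,0.22],[0,0,0],0.8],[[0,-0.005,0.3],[0,0,0],0.8],[[0,-0.005,0.325],[0,0,0],0.8],[[0,-0.005,0.325],[0,0,0],0.8]]' | grep -E 'pos|cont'
python3 -m inch '[[[0,0,0],[0,0,0],0],[[0,0,0],[0,0,0],0],[[0,0,0],[0,0,0],0],[[0,0,0],[0,0,0],0],[[0,0,0],[0,0,0],0]]' 40
python3 -c "
from p import *
p,R=cur()
legs([(p+[0,0,.13],R),P(.49,-.13,.15,-29),P(.4603,-.2952,.10,-42.2)])"
```

```text
tool_pos: [0.5237, 0.0442, 0.0131]
contact_force: [0.2, -0.1, 0.2]
time_s: 54.35
tool_pos: [0.5248, 0.0449, 0.0149]
ee_rot: [-180.0, -0.1, -14.8]
contact_force: [0.1, -1.7, 8.4]
grip_width: 0.0579
grasp_force: 43.5
[[0.0009, -0.0001, -0.4333], [0.0, 0.0, 0.0]] rows>=3
--
[[0.0372, 0.5932, -0.0169], [-0.0003, -0.0012, 0.1575]] rows>=4
--
[[0.1804, 0.5296, 0.1667], [-0.0, -0.0, 0.1467]] rows>=4
--
```

```bash
python3 -m inch '[[[0,0,-0.08],[0,0,0],0],[[0,0,-0.18],[0,0,0],0],[[0,0,-0.3],[0,0,0],0],[[0,0,-0.4],[0,0,0],0],[[0,0,-0.433],[0,0,0],0]]' | grep -E 'pos|cont|wid'
python3 -m inch '[[[0.007,0.118,0],[0,0,0.03],0],[[0.014,0.237,0],[0,0,0.06],0],[[0.022,0.355,0],[0,0,0.094],0],[[0.03,0.475,-0.005],[0,0,0.126],0],[[0.037,0.593,-0.01],[0,0,0.157],0]]' | grep -E 'pos|cont'
python3 -m inch '[[[0.036,0.106,0.03],[0,0,0.03],0],[[0.072,0.212,0.06],[0,0,0.06],0],[[0.108,0.318,0.1],[0,0,0.088],0],[[0.144,0.424,0.13],[0,0,0.117],0],[[0.18,0.53,0.16],[0,0,0.147],0]]' | grep -E 'pos|cont'
python3 -m inch '[[[0,0,0],[0,0,0],0],[[0,0,0],[0,0,0],0]]' 
python3 -c "
from p import *
legs([P(.4603,-.2952,.04,-42.2),P(.4603,-.2952,.0265,-42.2)])"
```

```text
tool_pos: [0.5251, 0.0451, 0.1474]
contact_force: [-0.1, 0.2, -1.2]
grip_width: 0.0578
tool_pos: [0.4886, -0.131, 0.1464]
contact_force: [1.1, -0.3, -0.4]
tool_pos: [0.4588, -0.2962, 0.0979]
contact_force: [1.2, -0.9, -0.4]
time_s: 56.05
tool_pos: [0.459, -0.2952, 0.098]
ee_rot: [-180.0, 0.1, -42.2]
contact_force: [-0.3, 0.2, -1.5]
grip_width: 0.058
grasp_force: 43.3
[[0.0034, -0.003, 0.1933], [-0.0, 0.0009, -0.0005]] rows>=2
--
[[0.0, -0.0, 0.045], [-0.0, 0.0, 0.0]] rows>=1
--
```

```bash
python3 -m inch '[[[0.003,-0.003,0.06],[0,0,0],0],[[0.003,-0.003,0.12],[0,0,0],0],[[0.003,-0.003,0.17],[0,0,0],0],[[0.003,-0.003,0.193],[0,0,0],0],[[0.003,-0.003,0.193],[0,0,0],0]]' | grep -E 'pos|cont'
python3 -m inch '[[[0,0,0.02],[0,0,0],0],[[0,0,0.035],[0,0,0],0],[[0,0,0.047],[0,0,0],0],[[0,0,0.047],[0,0,0],0],[[0,0,0.047],[0,0,0],0]]' | grep -E 'pos|cont'
python3 -m inch '[[[0,0,0],[0,0,0],0.8],[[0,0,0],[0,0,0],0.8],[[0,0,0],[0,0,0],0.8],[[0,0,-0.1],[0,0,0],0.8],[[0,0,-0.25],[0,0,0],0.8]]' | grep -E 'pos|cont|wid'
python3 -m inch '[[[0,0,-0.15],[0,0,0],0.66],[[0,0,-0.15],[0,0,0],0.66],[[0,0,-0.15],[0,0,0],0.66]]' | grep -E 'pos|cont|wid'
python3 -c "
from p import *
for n in('top','side'):
  im=r.grab_frame(n);cv2.imwrite('pics/%s18.png'%n,im[:,:,::-1])
legs([P(.4835,.0733,.11,74.7)])"; python3 seg.py pics/top18.png
```

```text
tool_pos: [0.4606, -0.294, 0.0401]
contact_force: [0.1, -0.5, -0.3]
tool_pos: [0.4606, -0.2949, 0.0265]
contact_force: [-0.4, -0.7, -0.6]
tool_pos: [0.4596, -0.294, 0.1002]
contact_force: [0.1, -0.6, 0.6]
grip_width: 0.0683
tool_pos: [0.461, -0.2951, 0.1474]
contact_force: [0.2, -0.4, -0.5]
grip_width: 0.0562
[[-0.2553, -0.3202, 0.0398], [-0.0004, 0.0003, -0.4329]] rows>=5
[[0.0028, -0.4095, 0.0395], [-0.0004, 0.0003, -0.4329]] rows>=5
[[0.2597, -0.3167, 0.0393], [-0.0004, 0.0003, -0.4329]] rows>=5
--
brass [219, 196, 25, 17, 220] c 481.0 73.7  80x37  ang 73.5 mean [481.6  73.4]
```

```bash
python3 -m inch '[[[-0.255,-0.32,0.04],[0,0,-0.433],0.66],[[-0.255,-0.32,0.04],[0,0,-0.433],0.66],[[-0.255,-0.32,0.04],[0,0,-0.433],0.66],[[-0.255,-0.32,0.04],[0,0,-0.433],0.66],[[-0.255,-0.32,0.04],[0,0,-0.433],0.66]]' | grep rot
python3 -m inch '[[[0.003,-0.41,0.04],[0,0,-0.433],0.66],[[0.003,-0.41,0.04],[0,0,-0.433],0.66],[[0.003,-0.41,0.04],[0,0,-0.433],0.66],[[0.003,-0.41,0.04],[0,0,-0.433],0.66],[[0.003,-0.41,0.04],[0,0,-0.433],0.66]]' | grep rot
python3 -m inch '[[[0.26,-0.317,0.04],[0,0,-0.425],0.66],[[0.26,-0.317,0.04],[0,0,-0.425],0.66],[[0.26,-0.317,0.04],[0,0,-0.425],0.66],[[0.26,-0.317,0.04],[0,0,-0.425],0.66],[[0.26,-0.317,0.04],[0,0,-0.425],0.66]]' | grep rot
python3 -m inch '[[[0,0,0],[0,0,0],0.66],[[0,0,0],[0,0,0],0.66]]' | grep -E "pos|rot"
python3 -c "
from p import *
legs([P(.482,.0735,.0145,74)])"
```

```text
ee_rot: [-179.9, 0.1, -2.8]
ee_rot: [-179.9, 0.1, 36.2]
ee_rot: [-179.8, 0.0, 74.5]
tool_pos: [0.4836, 0.0731, 0.1097]
ee_rot: [-179.9, 0.0, 73.9]
[[0.0001, -0.0048, 0.3172], [-0.0012, 0.0002, -0.0016]] rows>=2
--
```

```bash
python3 -m inch '[[[0,-0.005,0.12],[0,0,0],0.66],[[0,-0.005,0.22],[0,0,0],0.66],[[0,-0.005,0.29],[0,0,0],0.66],[[0,-0.005,0.317],[0,0,0],0.66],[[0,-0.005,0.317],[0,0,0],0.66]]' | grep -E 'pos|cont'
python3 -m inch '[[[0,0,0],[0,0,0],0],[[0,0,0],[0,0,0],0],[[0,0,0],[0,0,0],0],[[0,0,0],[0,0,0],0],[[0,0,0],[0,0,0],0]]' 40
python3 -c "
from p import *
p,R=cur()
legs([(p+[0,0,.13],R),P(.475,-.09,.15,82),P(.468,-.25,.15,88),P(.4646,-.3826,.10,92.8)])"
```

```text
tool_pos: [0.4819, 0.0734, 0.0146]
contact_force: [1.2, 0.4, 0.3]
time_s: 60.65
tool_pos: [0.4833, 0.0735, 0.0166]
ee_rot: [179.9, -0.0, 74.0]
contact_force: [-0.4, -0.8, 7.0]
grip_width: 0.0313
grasp_force: 40.6
[[0.0003, 0.0008, -0.4333], [0.0, 0.0, 0.0]] rows>=3
--
[[-0.5316, 0.1237, -0.0113], [0.0011, -0.0003, -0.0889]] rows>=4
--
[[-0.5314, 0.0511, 0.0], [0.0, 0.0, -0.0667]] rows>=4
--
[[-0.4421, 0.0041, 0.1667], [0.0, 0.0, -0.0533]] rows>=3
--
```

```bash
python3 -m inch '[[[0,0,-0.08],[0,0,0],0],[[0,0,-0.18],[0,0,0],0],[[0,0,-0.3],[0,0,0],0],[[0,0,-0.4],[0,0,0],0],[[0,0,-0.433],[0,0,0],0]]' | grep -E 'pos|cont|wid'
python3 -m inch '[[[-0.106,0.025,0],[0,0,-0.018],0],[[-0.212,0.05,0],[0,0,-0.036],0],[[-0.318,0.074,0],[0,0,-0.054],0],[[-0.425,0.1,-0.005],[0,0,-0.072],0],[[-0.532,0.124,-0.01],[0,0,-0.089],0]]' | grep -E 'pos|cont'
python3 -m inch '[[[-0.106,0.01,0],[0,0,-0.013],0],[[-0.212,0.02,0],[0,0,-0.026],0],[[-0.318,0.03,0],[0,0,-0.04],0],[[-0.425,0.04,0],[0,0,-0.053],0],[[-0.531,0.051,0],[0,0,-0.067],0]]' | grep -E 'pos|cont'
python3 -m inch '[[[-0.088,0,0.03],[0,0,-0.01],0],[[-0.176,0,0.06],[0,0,-0.02],0],[[-0.265,0,0.1],[0,0,-0.03],0],[[-0.353,0.002,0.13],[0,0,-0.04],0],[[-0.442,0.004,0.16],[0,0,-0.053],0]]' | grep -E 'pos|cont'
python3 -m inch '[[[0,0,0],[0,0,0],0],[[0,0,0],[0,0,0],0]]' 
python3 -c "
from p import *
legs([P(.4646,-.3826,.042,92.8),P(.4646,-.3826,.0285,92.8)])"
```

```text
tool_pos: [0.4837, 0.0736, 0.149]
contact_force: [0.2, 0.2, -0.2]
grip_width: 0.0312
tool_pos: [0.4739, -0.0913, 0.1481]
contact_force: [0.6, -0.5, -0.5]
tool_pos: [0.4669, -0.2513, 0.1479]
contact_force: [0.6, 0.6, -0.7]
tool_pos: [0.4637, -0.3835, 0.0994]
contact_force: [0.8, 0.3, 0.1]
time_s: 62.85
tool_pos: [0.4636, -0.3826, 0.0995]
ee_rot: [-179.9, -0.1, 92.7]
contact_force: [-0.3, 0.1, -0.2]
grip_width: 0.0311
grasp_force: 39.9
[[-0.0005, 0.0035, 0.1916], [-0.0007, -0.0008, -0.0006]] rows>=2
--
[[-0.0, -0.0, 0.045], [0.0, -0.0, -0.0]] rows>=1
--
```

```bash
python3 -m inch '[[[0,0.003,0.06],[0,0,0],0],[[0,0.003,0.12],[0,0,0],0],[[0,0.003,0.17],[0,0,0],0],[[0,0.003,0.19],[0,0,0],0],[[0,0.003,0.19],[0,0,0],0]]' | grep -E 'pos|cont'
python3 -m inch '[[[0,0,0.02],[0,0,0],0],[[0,0,0.035],[0,0,0],0],[[0,0,0.05],[0,0,0],0],[[0,0,0.05],[0,0,0],0],[[0,0,0.05],[0,0,0],0]]' | grep -E 'pos|cont'
python3 -m inch '[[[0,0,0],[0,0,0],0.55],[[0,0,0],[0,0,0],0.55],[[0,0,0],[0,0,0],0.55],[[0,0,-0.1],[0,0,0],0.55],[[0,0,-0.3],[0,0,0],0.6]]' | grep -E 'pos|cont|wid'
python3 -m inch '[[[0,0,-0.5],[0,0,0],0.66],[[0,0,-0.5],[0,0,0],0.66],[[0,0,-0.5],[0,0,0],0.66],[[0,0,-0.5],[0,0,0],0.66]]' | grep -E 'pos|cont|wid'
python3 -c "
from p import *
legs([P(.24,-.53,.27,92.8)])"
```

```text
tool_pos: [0.4648, -0.382, 0.0427]
contact_force: [-0.2, -0.2, -0.6]
tool_pos: [0.4649, -0.3825, 0.0282]
contact_force: [0.4, 0.6, -0.6]
tool_pos: [0.4637, -0.3814, 0.1063]
contact_force: [1.3, -0.9, 1.3]
grip_width: 0.0511
tool_pos: [0.4661, -0.3837, 0.2659]
contact_force: [0.1, -0.5, -0.1]
grip_width: 0.0562
[[-0.2251, -0.3884, -0.0076], [0.002, 0.0024, 0.0001]] rows>=3
[[-0.2251, -0.3883, -0.0072], [0.002, 0.0024, 0.0001]] rows>=3
--
```

```bash
python3 -m inch '[[[-0.225,-0.388,0],[0,0,0],0.66],[[-0.225,-0.388,0],[0,0,0],0.66],[[-0.225,-0.388,0],[0,0,0],0.66],[[-0.225,-0.388,0],[0,0,0],0.66]]' | grep -E 'pos|cont'
python3 -m inch '[[[-0.225,-0.388,0],[0,0,0],0.66],[[-0.225,-0.388,0],[0,0,0],0.66],[[-0.225,-0.388,0],[0,0,0],0.66],[[-0.225,-0.388,0],[0,0,0],0.66]]' | grep -E 'pos|cont'
python3 - <<'E'
from p import *
for n in('top','side'):
  im=r.grab_frame(n);cv2.imwrite('pics/%s19.png'%n,im[:,:,::-1])
a=cv2.imread('pics/top19.png');b=cv2.imread('pics/side19.png')
A=cv2.resize(a[130:240,100:400],(800,293),interpolation=cv2.INTER_CUBIC)
C=cv2.resize(b[105:185,225:325],(380,304),interpolation=cv2.INTER_CUBIC);E=cv2.resize(b[220:330,140:280],(387,304),interpolation=cv2.INTER_CUBIC)
cv2.imwrite('pics/c19.png',np.vstack([A,np.pad(np.hstack([C,E]),((0,0),(0,33),(0,0)))]))
N=[[.6101,-.2878,.047],[.5352,-.2915,.047],[.4603,-.2952,.047],[.6144,-.3752,.047],[.5395,-.3789,.047],[.4646,-.3826,.047]]
print((w2pix('top',N)-[100,130]+.5)*800/300);print((w2pix('side',N)-[225,105]+.5)*3.8+[0,293])
E
```

```text
tool_pos: [0.3489, -0.4577, 0.2583]
contact_force: [0.6, -0.1, -0.3]
tool_pos: [0.2362, -0.5306, 0.258]
contact_force: [0.7, 0.0, 0.8]
[[638.50304327 101.55610908]
 [642.90765711 159.18631943]
 [647.33012633 217.91525099]
 [706.64030692  99.45706282]
 [711.67484189 156.91276775]
 [716.71922522 215.45973501]]
[[122.04962325 435.55118809]
 [188.59795425 448.67120647]
 [256.68870281 462.16548059]
 [147.69414456 389.68042283]
 [212.07160068 401.81252904]
 [277.86808311 414.29461196]]
```

View pics/c19.png

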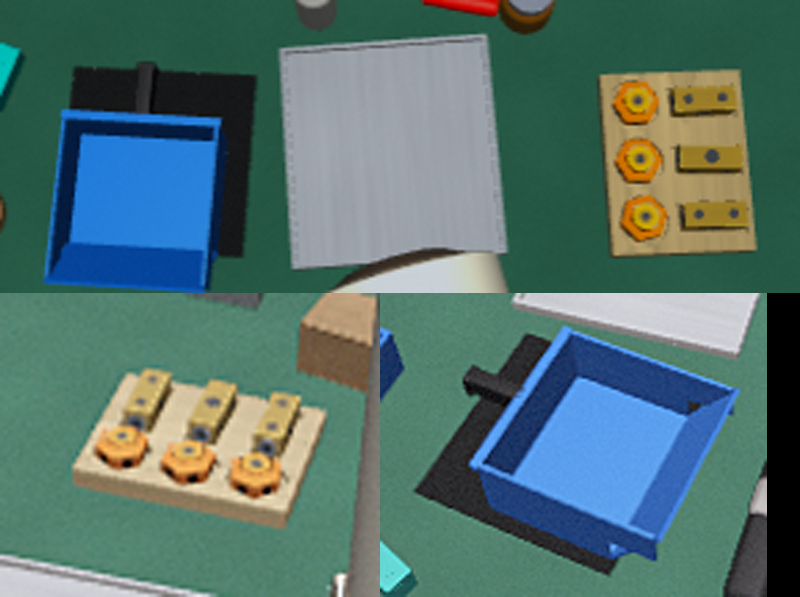

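All six parts are seated, but the bin has been knocked toward the robot since I put it down. I'll measure it and put it back.

Run:
```python
from p import *
a=cv2.imread('pics/top19.png');hsv=cv2.cvtColor(a,cv2.COLOR_BGR2HSV)
m=((hsv[...,0]>100)&(hsv[...,0]<125)&(hsv[...,1]>150)&(hsv[...,2]>60)).astype(np.uint8);m[:150]=0;m[250:]=0;m[:,:112]=0;m[:,195:]=0
c=max(cv2.findContours(m,0,1)[0],key=cv2.contourArea);print(cv2.boundingRect(c))
f=lambda p:np.array(p,float)*3/8+[100,130]-.3
B=pix2w('top',f([(63,111),(221,119),(211,290),(46,281)]),.089);print(np.round(B[:,:2],4).tolist(),np.linalg.norm(np.roll(B,-1,0)-B,axis=1).round(3))
for i,j in((0,3),(1,2)):d=B[i]-B[j];print(np.degrees(np.arctan2(d[1],d[0])))
d=B[0]-B[1];print('from back',np.degrees(np.arctan2(d[1],d[0]))-90)
H=pix2w('top',f([(147,63),(145,113)]),.089);print('handle',H[:,:2].round(4).tolist());d=H[0]-H[1];print(np.degrees(np.arctan2(d[1],d[0])))
M=pix2w('top',f([(75,67),(257,75),(243,257)]),.004);print('mat',M[:,:2].round(4).tolist(),(M[0]+M[2])/2)
```

```text
(116, 171, 69, 69)
[[0.575, 0.4275], [0.5676, 0.2328], [0.3574, 0.236], [0.3651, 0.4341]] [0.195 0.21  0.198 0.21 ]
-1.8035749437708737
-0.893651231842029
from back -2.190291086884571
handle [[0.6377, 0.3274], [0.5739, 0.3264]]
0.9514817303064725
mat [[0.6569, 0.4391], [0.6493, 0.2006], [0.4099, 0.2097]] [0.53341927 0.32438824 0.004     ]
```

```bash
python3 -c "
from p import *
legs([P(.50,-.05,.26,140),P(.606,.328,.24,178.4),P(.606,.328,.057,178.4)])"
```

```text
[[0.5177, 0.3152, -0.0019], [0.0, -0.0001, -0.175]] rows>=4
[[0.4127, 0.4439, -0.002], [0.0, -0.0001, -0.175]] rows>=4
[[0.2767, 0.5393, -0.002], [0.0, -0.0001, -0.175]] rows>=4
--
[[0.2696, 0.5962, 0.0333], [-0.0, 0.0, -0.2133]] rows>=4
[[0.0586, 0.6517, 0.0333], [-0.0, 0.0, -0.2133]] rows>=4
--
[[-0.0, -0.0, 0.61], [0.0, -0.0, 0.0]] rows>=4
--
```

```bash
python3 -m inch '[[[0.518,0.315,0],[0,0,-0.175],0.7],[[0.518,0.315,0],[0,0,-0.175],0.7],[[0.518,0.315,0],[0,0,-0.175],0.7],[[0.518,0.315,0],[0,0,-0.175],0.7],[[0.518,0.315,0],[0,0,-0.175],0.7]]' 110 | grep -E 'pos'
python3 -m inch '[[[0.413,0.444,0],[0,0,-0.175],0.7],[[0.413,0.444,0],[0,0,-0.175],0.7],[[0.413,0.444,0],[0,0,-0.175],0.7],[[0.413,0.444,0],[0,0,-0.175],0.7],[[0.413,0.444,0],[0,0,-0.175],0.7]]' | grep -E 'pos'
python3 -m inch '[[[0.277,0.539,0],[0,0,-0.175],0.7],[[0.277,0.539,0],[0,0,-0.175],0.7],[[0.277,0.539,0],[0,0,-0.175],0.7],[[0.277,0.539,0],[0,0,-0.175],0.7],[[0.277,0.539,0],[0,0,-0.175],0.7]]' | grep -E 'pos'
python3 -m inch '[[[0.27,0.596,0.03],[0,0,-0.213],0.7],[[0.27,0.596,0.03],[0,0,-0.213],0.7],[[0.27,0.596,0.03],[0,0,-0.213],0.7],[[0.27,0.596,0.03],[0,0,-0.213],0.7],[[0.27,0.596,0.03],[0,0,-0.213],0.7]]' | grep -E 'pos'
python3 -m inch '[[[0.059,0.652,0.03],[0,0,-0.213],0.7],[[0.059,0.652,0.03],[0,0,-0.213],0.7],[[0.059,0.652,0.03],[0,0,-0.213],0.7],[[0.059,0.652,0.03],[0,0,-0.213],0.7],[[0.059,0.652,0.03],[0,0,-0.213],0.7]]' | grep -E 'pos'
python3 -m inch '[[[0,0,0],[0,0,0],0.7],[[0,0,0],[0,0,0],0.7]]'
python3 -c "
from p import *
legs([P(.606,.328,.057,178.4)])
for n in('top','side'):
  im=r.grab_frame(n);cv2.imwrite('pics/%s20.png'%n,im[:,:,::-1])
S=cv2.imread('pics/side20.png').astype(int);T=cv2.imread('pics/side19.png').astype(int)
print('bin region diff',np.abs(S-T)[250:330,165:280].mean())"
```

```text
tool_pos: [0.3283, -0.3651, 0.259]
tool_pos: [0.4143, -0.2057, 0.2585]
tool_pos: [0.5006, -0.0464, 0.2579]
tool_pos: [0.5525, 0.1436, 0.2483]
tool_pos: [0.6053, 0.3324, 0.2381]
time_s: 68.35
tool_pos: [0.6051, 0.3275, 0.2404]
ee_rot: [-180.0, -0.0, 178.3]
contact_force: [0.3, -0.7, 0.1]
grip_width: 0.0596
grasp_force: 0.0
[[-0.0032, 0.0019, 0.6115], [-0.0001, -0.0002, -0.0006]] rows>=4
--
bin region diff 14.993115942028986
```

```bash
python3 -m inch '[[[-0.003,0.002,0.2],[0,0,0],0.7],[[-0.003,0.002,0.36],[0,0,0],0.7],[[-0.003,0.002,0.5],[0,0,0],0.7],[[-0.003,0.002,0.58],[0,0,0],0.7],[[-0.003,0.002,0.611],[0,0,0],0.7]]'| grep -E 'pos|cont'
python3 -m inch '[[[0,0,0],[0,0,0],0],[[0,0,0],[0,0,0],0],[[0,0,0],[0,0,0],0],[[0,0,0],[0,0,0],0],[[0,0,0],[0,0,0],0]]' 110
python3 -m inch '[[[0,0,-0.01],[0,0,0],0],[[0,0,-0.03],[0,0,0],0],[[0,0,-0.06],[0,0,0],0],[[0,0,-0.08],[0,0,0],0],[[0,0,-0.08],[0,0,0],0]]' 
python3 -c "
from p import *
p,R=cur()
legs([P(.6416,.3228,p[2],178.2)])"
```

```text
tool_pos: [0.6047, 0.328, 0.0545]
contact_force: [-0.3, 0.3, 0.2]
time_s: 69.45
tool_pos: [0.6067, 0.3299, 0.0596]
ee_rot: [179.9, 0.2, 178.4]
contact_force: [0.8, -0.5, 8.6]
grip_width: 0.0184
grasp_force: 107.4
time_s: 69.95
tool_pos: [0.6062, 0.3298, 0.0825]
ee_rot: [179.9, 0.1, 178.4]
contact_force: [0.0, -0.5, -1.6]
grip_width: 0.0181
grasp_force: 107.3
[[-0.1187, -0.0201, 0.0001], [0.0006, 0.0009, 0.0023]] rows>=1
--
```

```bash
python3 -m inch '[[[-0.02,-0.004,0],[0,0,0],0],[[-0.05,-0.008,0],[0,0,0],0],[[-0.08,-0.013,0],[0,0,0],0],[[-0.119,-0.02,0],[0,0,0],0],[[-0.119,-0.02,0],[0,0,0],0]]'| grep -E 'pos|cont'
python3 -m inch '[[[0,0,0.02],[0,0,0],0],[[0,0,0.04],[0,0,0],0],[[0,0,0.06],[0,0,0],0],[[0,0,0.072],[0,0,0],0],[[0,0,0.072],[0,0,0],0]]' | grep -E 'pos|cont'
python3 -m inch '[[[0,0,0.003],[0,0,0],0],[[0,0,0.006],[0,0,0],0],[[0,0,0.006],[0,0,0],0],[[0,0,0.006],[0,0,0],0]]'| grep -E 'pos|cont'
```

```text
tool_pos: [0.6427, 0.3218, 0.0804]
contact_force: [0.3, 0.1, -1.6]
tool_pos: [0.641, 0.3226, 0.0594]
contact_force: [-1.2, -1.8, 2.3]
tool_pos: [0.6415, 0.3227, 0.0591]
contact_force: [-2.2, -3.1, 15.0]
```

```bash
python3 -m inch '[[[0,0,-0.004],[0,0,0],0],[[0,0,-0.005],[0,0,0],0],[[0,0,-0.005],[0,0,0],0.7],[[0,0,-0.005],[0,0,0],0.7],[[0,0,-0.005],[0,0,0],0.7]]'| grep -E 'pos|cont|wid'
python3 -m inch '[[[0,0,-0.1],[0,0,0],0.7],[[0,0,-0.25],[0,0,0],0.7],[[0,0,-0.4],[0,0,0],0.7],[[0,0,-0.55],[0,0,0],0.7],[[0,0,-0.65],[0,0,0],0.7]]'| grep -E 'pos|cont|wid'
python3 -c "
from p import *
legs([P(.50,-.05,.26,140),P(.24,-.53,.26,92.8)])"
```

```text
tool_pos: [0.6411, 0.3226, 0.0587]
contact_force: [-0.1, 0.6, -0.5]
grip_width: 0.0595
tool_pos: [0.6414, 0.3227, 0.2578]
contact_force: [0.9, -0.1, -0.1]
grip_width: 0.0596
[[0.2184, -0.6274, -0.0051], [0.0007, 0.0006, 0.2134]] rows>=4
[[-0.0001, -0.6643, -0.0043], [0.0007, 0.0006, 0.2134]] rows>=4
--
[[-0.1215, -0.5943, -0.0], [-0.0, -0.0, 0.1748]] rows>=4
[[-0.2781, -0.539, -0.0], [-0.0, -0.0, 0.1748]] rows>=4
[[-0.4138, -0.4434, -0.0], [-0.0, -0.0, 0.1748]] rows>=4
--
```

```bash
python3 -m inch '[[[0.218,-0.627,0],[0,0,0.213],0.7],[[0.218,-0.627,0],[0,0,0.213],0.7],[[0.218,-0.627,0],[0,0,0.213],0.7],[[0.218,-0.627,0],[0,0,0.213],0.7],[[0.218,-0.627,0],[0,0,0.213],0.7]]' | grep pos
python3 -m inch '[[[0,-0.664,0],[0,0,0.213],0.7],[[0,-0.664,0],[0,0,0.213],0.7],[[0,-0.664,0],[0,0,0.213],0.7],[[0,-0.664,0],[0,0,0.213],0.7],[[0,-0.664,0],[0,0,0.213],0.7]]' | grep pos
python3 -m inch '[[[-0.121,-0.594,0],[0,0,0.175],0.7],[[-0.121,-0.594,0],[0,0,0.175],0.7],[[-0.121,-0.594,0],[0,0,0.175],0.7],[[-0.121,-0.594,0],[0,0,0.175],0.7],[[-0.121,-0.594,0],[0,0,0.175],0.7]]' | grep pos
python3 -m inch '[[[-0.278,-0.539,0],[0,0,0.175],0.7],[[-0.278,-0.539,0],[0,0,0.175],0.7],[[-0.278,-0.539,0],[0,0,0.175],0.7],[[-0.278,-0.539,0],[0,0,0.175],0.7],[[-0.278,-0.539,0],[0,0,0.175],0.7]]' | grep pos
python3 -m inch '[[[-0.414,-0.443,0],[0,0,0.175],0.7],[[-0.414,-0.443,0],[0,0,0.175],0.7],[[-0.414,-0.443,0],[0,0,0.175],0.7],[[-0.414,-0.443,0],[0,0,0.175],0.7],[[-0.414,-0.443,0],[0,0,0.175],0.7]]' | grep pos
python3 - <<'E'
from p import *
for n in('top','side'):
  im=r.grab_frame(n);cv2.imwrite('pics/%s21.png'%n,im[:,:,::-1])
def blue(fn):
    hsv=cv2.cvtColor(cv2.imread(fn),cv2.COLOR_BGR2HSV)
    m=((hsv[...,0]>100)&(hsv[...,0]<125)&(hsv[...,1]>150)&(hsv[...,2]>60)).astype(np.uint8);m[:150]=0;m[250:]=0;m[:,:112]=0;m[:,195:]=0
    c=max(cv2.findContours(m,0,1)[0],key=cv2.contourArea)
    X=pix2w('top',c[:,0],.089)[:,:2];return cv2.boundingRect(c),cv2.minAreaRect((X*1000).astype(np.float32)),cv2.contourArea(c)
b0,b1=blue('pics/top19.png'),blue('pics/top21.png');print(b0,b1,blue('pics/top9.png'),sep='\n')
S=cv2.imread('pics/top21.png').astype(int);T=cv2.imread('pics/top19.png').astype(int)
print('nest diff',np.abs(S-T)[140:236,320:390].mean())
E
```

```text
tool_pos: [0.5693, 0.1321, 0.2547]
tool_pos: [0.4987, -0.0541, 0.2543]
tool_pos: [0.4124, -0.2123, 0.254]
tool_pos: [0.3261, -0.3722, 0.2535]
tool_pos: [0.2399, -0.532, 0.2529]
((116, 171, 69, 69), ((466.07232666015625, 330.712158203125), (204.97067260742188, 217.09738159179688), 87.58885955810547), 3974.5)
((120, 161, 67, 68), ((500.80413818359375, 322.8468017578125), (204.2725372314453, 217.1102752685547), 88.1570816040039), 3913.0)
((119, 160, 67, 69), ((501.60723876953125, 325.57275390625), (203.87803649902344, 218.5529327392578), 88.13741302490234), 3816.5)
nest diff 0.9591765873015873
```

The bin is back within about 2 mm of the mat centre and the nests are unchanged. Handing in.

```bash
python3 -c "
from p import *
st(); print(r.hand_in())"
```

```text
74.95 [ 0.2416 -0.5296  0.2536] [-1.7999e+02 -7.0000e-02  9.2830e+01] q [-73.1   9.2  79.2   0.   91.7 -75.9] F [ 0.6  0.4 -0.4] g 0.0597 0.0
the job is handed in; nothing more can be done
None
```

The job is handed in at about 75 s of the 210 s: the bin was emptied onto the tray and stands upright within about 2 mm of the mat centre (put back after a knock), and the camera check shows all three knobs and three valve blocks fully down in their nests; the hand-in gave no verdict.

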